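# Put up a ledge bracket and lay a test tile on it

## Robot

A 6-joint arm with a two-finger parallel gripper is mounted at the origin on the work surface. World frame = base frame: x ahead of the robot, y to its left, z up, the work surface at z = 0. Lengths are in m, angles in rad, forces in N, time in s.
With the tool pointing down it reaches from about 0.35 to 0.775 m from the base axis. Payload 5.5 kg.
Tool frame: the origin (TCP) lies at the very end of the fingers, on their centre line; the grasp point (between the pads) lies 19 mm behind it (env.grasp_offset is the distance from the TCP to the grasp point, in m); z points along the fingers, x is the direction in which the jaws open and shut, and the axes are right-handed (so a half turn about z gives the same grasp; the last joint's range is limited). The gripper opens to 85 mm and grips with 20 to 120 N. Pads are 22 mm wide; open, the fingers measure 114 mm over their backs; the gripper's body (76 mm by 85 mm) begins 54 mm behind the grasp point. The pads swing forward as they close: fully open they stand 13 mm farther back than shut.
Start: joints at [-0.14, 0.313, 0.046, 1.304, 0, 1.431], TCP at [0.575, -0, 0.231] pointing down, gripper open.
Joint ranges: [-2.76, 2.76], [-0.86, 1.69], [-1.03, 1.26], [-2.2, 2.34], [-1.47, 1.5], [-3.14, 3.14]. Speed limits (rad/s): [2.57, 2.57, 3.14, 3.14, 3.14, 3.14].

## Interface

Orientations are given as a unit quaternion [w, x, y, z].
In Python, from workcell import status, viewer, env gives the robot as it stands.
- The arm moves only by the tool carry_out, never from a script. Its argument "plan" is a list of rows, each an object of numbers: "x", "y", "z": the shift along the tool's x, y, z in m; "ax", "ay", "az": the turn, a rotation vector about the tool's x, y, z in rad; "hand": the opening, from 0 (shut) to 1 (fully open). In form: [{"x": .., "y": .., "z": .., "ax": .., "ay": .., "az": .., "hand": ..}, ...]. A call has 1 to 12 rows; each row is the pose to reach, as a shift and turn from the pose measured when the call began, along the tool's axes at that moment; what a row does not reach only later rows make up. A row lasts 1/12 s, in which the tool goes at most 41.7 mm and 7.16 degrees, less where a joint would pass 70% of its speed; a pose out of reach is approached as far as the arm can. A call with a gripper value outside its range is refused whole. The fingers move at their own pace and stop on an object; "squeeze" is the grip in N (left out, the last holds). Time passes only in rows, so rows that repeat a pose let the fingers close. It gives the time, the measured TCP pose, the force and the opening at its end, in the units of the state.
- status.get_state(): the state, without advancing time (a new reading comes with each control period).
- viewer.read_camera(name): name is "scene" or "side" or "wrist"; returns the picture (480x640x3 uint8, red, green, blue); there is no depth.
- viewer.camera_model(name): a dict with "vfov" (degrees; the focal length in pixels is half the picture's height over the tangent of half this angle, whatever the lens; pixels are square), "cx", "cy" (the principal point, pixels), "T" (4x4, takes a point from camera to world coordinates). Camera axes: x right, y down, z forward; pixel columns grow to the right and rows downward; lengths in m; the calibration is good to about 2 mm. A picture is of the moment at which its call begins: read the wrist's pose just before it. camera_model takes no time and is no camera call; for the wrist camera it gives the pose at the moment of the call.
- env.hand_in(): hands the job in, once; it reports no verdict.
The state is a dict: "clock": time; "joint_pos": joint angles; "qvel": joint speeds; "tau": joint torques, N m; "tcp_pos": TCP position; "orientation": TCP orientation; "wrist_force": force on the tool from outside, world axes, zero at the start; "ft_torque": the same for the moment, N m; "finger_gap": finger opening in m.
Only numpy, scipy, OpenCV 4.12 (cv2) and the standard library are available. Lean on these libraries where they do the work, as an engineer would, in place of code of your own. Each camera call takes 0.05 s, during which the arm holds its last target.

## Task

Hook the loose aluminium bracket into the two slots of the upright below the wire shelf and press it down until it snaps fully home in its roller catch, and only then lay the celadon test tile flat, lengthwise and centred on the bracket's arm. Leave the mug, jar, pot, turning tool and rib standing or lying where they are.

Things in the scene. Friction and masses are not known exactly. Their poses are not given: they have to be found in the camera images.
- bracket: Loose aluminium bracket, 0.20-0.36 kg, standing level on its arm. Origin: underside of the arm, mid-length; x points to the hooked end, z up; balance point x 24, z 46. Arm: inverted channel, flat top and sides, x -60 (nose) to 52, y +-20, z 0 to 30. Spine: upright plate at the hooked end, x 52 to 60, y +-20, z 30 to 130, with two hooks on its back face (x 60) and a striker below it.
- bracket_hook (a point): Root of the upper of two like hooks, on the spine's back face at x 60, z 117 of the bracket. Each hook is 10 wide (y +-5), sticks out 14 to x 74; its neck is 10 high (upper z 112-122, lower z 62-72) and a tongue, x 67 to 74, hangs to 20 below the neck's underside (to z 92 and z 42).
- bracket_striker (a point): Centre of the striker's round bulb, 14 in diameter, at x 56, z 8 of the bracket, on a stem 7 wide below the spine (x 52 to 60).
- rack: Fixed dark steel rack. Origin: on the bench under the front face of its slotted upright; the front faces the rack's -x, z up. Upright: plate x 0 to 5, 60 wide, 350 high, flanges behind its edges to x 30. Base plate 10 thick, x -40 to 110, y +-65. It has two slots, a roller catch, and a wire shelf above that overhangs in front.
- rack_slot (a point): Middle of the lower edge of the upper slot, on the front face, z 212 of the rack. Two through slots, 17 wide (y +-8.5), 39 high: z 212-251 and z 162-201. Hook in with the bracket level, its x along the rack's x, 21 to 28 above locked height: push it up to the face, then down; the necks land on the slots' lower edges. Play 3.5 each side, 2 front to back.
- rack_catch (a point): Middle between two sprung brass rollers on the front face, z 116 of the rack: each 10 in diameter, 9 apart at rest, standing 7 out. They give sideways as the bracket's bulb is pressed down between them: it meets them about 15 above home, needs some 10 to 15 N (pressed smoothly), then snaps down. Merely let go, the bracket stays about 15 too high, unlocked.
- rack_shelf (a point): Middle of the front rod of the overhanging wire shelf (rods 6 thick): it spans x -103 to 0, y +-57, z 322 to 328 of the rack, right over the bracket's place, so a gripper pointing straight down does not fit there; one leaning 30 to 45 degrees, fingers pointing down and forward towards the upright, does.
- rack_seat (a point): Where the bracket's origin lies when locked: x -60, y 0, z 100 of the rack. The locked bracket's axes match these (the rack's) axes.
- bracket_ledge (a point): Centre of the flat top of the bracket's arm, 30 above the bracket's underside, 4 towards the nose from its origin. Axes as the bracket's. The tile's underside centre belongs here.
- tile: Pale celadon ceramic tile, 90 (x) by 60 (y) by 10 thick, 0.12 kg, loose. Origin: centre of its underside. It lies on the prop, lengthwise along it and overhanging its long sides by about 10 each.
- prop: Fixed wooden block 80 (x) by 40 (y) by 30 high under the tile. Origin: centre of its underside, on the bench.
- mug: Bystander: glazed blue mug, 80 across, 90 high, its handle standing out about 35 at its +y. Origin: centre of its underside. Not to be moved more than 30 or tipped.
- turning_tool: Bystander: aluminium turning tool lying along its x, about 180 long, 20 wide, 17 high. Origin: underside, middle.
- rib: Bystander: flat wooden rib, 100 by 65, 7 thick. Origin: underside, middle.
- glaze_jar: Bystander: glaze jar, 70 across, 110 high. Origin: centre of its underside.
- pot: Bystander: terracotta pot, 90 across, 115 high. Origin: centre of its underside.
Things that resemble listed ones, but are neither listed nor needed, are in the scene too. What is shaped like the bracket but orange is not meant. Of the things shaped like the tile, the ceramic one is meant.

How it is judged:
On the way, in this order (a step that is already met when the one before it is completed fails the run):
1. the bracket is hooked in and snapped home (x of bracket in the frame of rack_seat between -0.005 and 0.005 m and y of bracket in the frame of rack_seat between -0.005 and 0.005 m and z of bracket in the frame of rack_seat between -0.004 and 0.004 m and angle between bracket's own z axis and vertical below 0.07 rad and angle between the x axis of bracket and the x axis of rack_seat, either way round below 0.12 rad), for 0.2 s.
2. the tile lies on the locked bracket, released (all of step 1 and horizontal distance between tile and bracket_ledge below 0.02 m and z of tile in the frame of bracket_ledge between -0.004 and 0.005 m and angle between tile's own z axis and vertical below 0.1 rad and angle between the x axis of tile and the x axis of bracket, either way round below 0.25 rad and contact force between tile and bracket above 0.3 N and contact force between the fingers and tile below 0.1 N and linear speed of tile below 0.02 m/s), for 0.2 s.
At the end, for the whole second after the job is handed in: The bracket is locked in the upright: origin within 5 mm (x, y) and 4 mm (z) of the seat, level within 4 degrees and squared within 7 degrees. The tile lies released and still on its arm: flat (within 6 degrees), within 20 mm of the ledge centre, lengthwise within 14 degrees (all of step 2 and linear speed of bracket below 0.02 m/s); the robot touches nothing.
It fails at once if the blue mug is moved by more than 30 mm or tipped (distance of mug from where it was at the start of the episode above 0.03 m or angle between mug's own z axis and vertical above 0.5 rad).
It fails at once if the turning tool is moved by more than 30 mm or tipped (distance of turning_tool from where it was at the start of the episode above 0.03 m or angle between turning_tool's own z axis and vertical above 0.5 rad).
It fails at once if the wooden rib is moved by more than 30 mm or tipped (distance of rib from where it was at the start of the episode above 0.03 m or angle between rib's own z axis and vertical above 0.5 rad).
It fails at once if the glaze jar is moved by more than 30 mm or tipped (distance of glaze_jar from where it was at the start of the episode above 0.03 m or angle between glaze_jar's own z axis and vertical above 0.5 rad).
It fails at once if the terracotta pot is moved by more than 30 mm or tipped (distance of pot from where it was at the start of the episode above 0.03 m or angle between pot's own z axis and vertical above 0.5 rad).
It also fails if it takes over 70 s, if anything falls off the work surface, if the arm or the gripper's body presses on something with over 40 N, if the wrist force passes 120 N, or if a joint passes its speed limit or range.

## Working session

There is one attempt and no reset: what is moved stays moved. The work goes in short steps, Python scripts to look and compute and a tool call to move; the robot and the scene stay as the last step left them, time stands still between calls to the robot, and variables do not carry over. Pictures are saved under pics/ and viewed, and the job is handed in when it is done.

Besides the shell and the picture viewer there is one more tool, called after "Emit:" by a JSON object that holds its "method" and its "body". carry_out: Moves the arm, as the interface text tells. Its arguments: {"type":"object","properties":{"plan":{"type":"array"},"squeeze":{"type":"number"}},"required":["plan"]}

```bash
ls; mkdir -p pics; python3 - <<'E'
from workcell import status, viewer, env
import cv2, numpy as np
np.set_printoptions(precision=4,suppress=True)
for n in ["scene","side","wrist"]:
    m=viewer.camera_model(n); im=viewer.read_camera(n)
    cv2.imwrite(f"pics/{n}0.png",im[:,:,::-1]); print(n,m)
print(status.get_state(), env.grasp_offset)
E
```

```text
pics
scene {'vfov': 51.13020962097706, 'cx': 322.5654625354289, 'cy': 237.89917965494493, 'T': array([[-0.8876,  0.3915, -0.2427,  0.8405],
       [ 0.4606,  0.7615, -0.456 ,  0.514 ],
       [ 0.0063, -0.5165, -0.8563,  1.1767],
       [ 0.    ,  0.    ,  0.    ,  1.    ]])}
side {'vfov': 47.695855836951225, 'cx': 315.1077633201799, 'cy': 246.24006614508286, 'T': array([[ 0.8512, -0.2554,  0.4586, -0.0818],
       [-0.5244, -0.4526,  0.7212, -0.9717],
       [ 0.0234, -0.8544, -0.5192,  0.8972],
       [ 0.    ,  0.    ,  0.    ,  1.    ]])}
wrist {'vfov': 66.49837886024, 'cx': 320.6766070219159, 'cy': 239.1432410459125, 'T': array([[ 1.    , -0.0006, -0.0016,  0.5752],
       [-0.0011, -0.9493, -0.3145,  0.0806],
       [-0.0013,  0.3145, -0.9493,  0.3724],
       [ 0.    ,  0.    ,  0.    ,  1.    ]])}
{'clock': 0.15, 'joint_pos': array([-0.1396,  0.3138,  0.0452,  1.3036, -0.    ,  1.4312]), 'qvel': array([-0.0013, -0.0033,  0.004 ,  0.0005, -0.0005,  0.0005]), 'tau': array([  0.0018, -48.1067,  29.8816,   0.0139,  -0.0001,  -0.0001]), 'tcp_pos': array([0.5746, 0.0001, 0.2306]), 'orientation': array([-0.0001,  1.    ,  0.    , -0.0007]), 'wrist_force': array([0.293 , 0.1424, 0.7036]), 'ft_torque': array([-0.0572,  0.0136,  0.0434]), 'finger_gap': 0.08543362818346908} 0.0187
```

View pics/scene0.png

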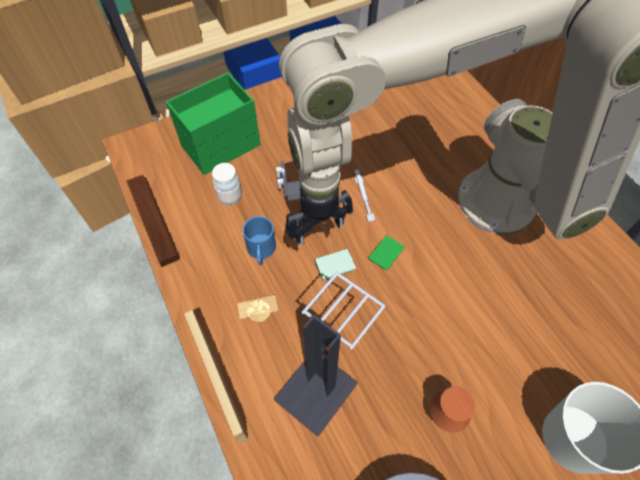

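View pics/side0.png

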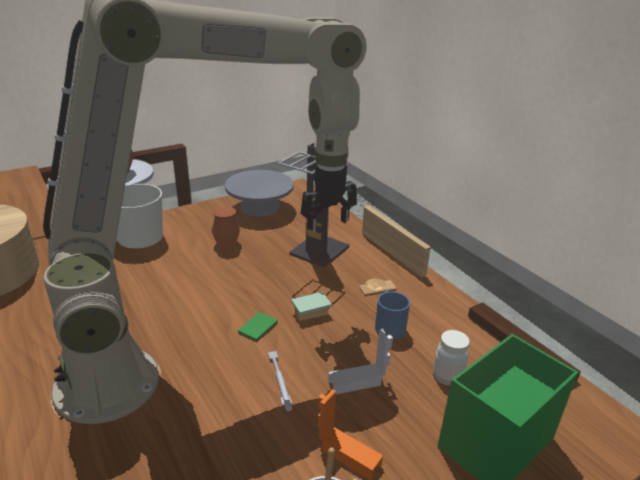

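View pics/wrist0.png

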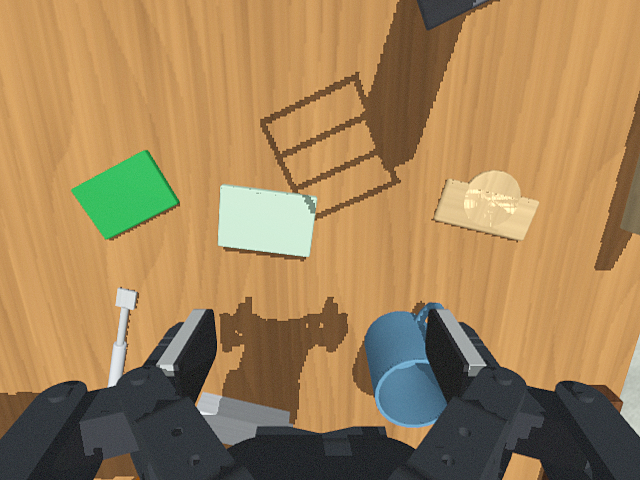

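The scene picture shows the rack (foot around 315,395, shelf 343,310), the tile on its prop at (335,264), the mug at (259,240) and the rib at (258,308). The side picture shows the grey bracket at (362,372), with the orange decoy below it. The wrist picture shows the tile at (267,222) and the green decoy at (125,195). Next I'll zoom in.

```bash
cat > h.py <<'E'
import numpy as np, cv2
from workcell import status, viewer, env
from scipy.spatial.transform import Rotation as R
np.set_printoptions(precision=4,suppress=True)
def f(m): return 240/np.tan(np.radians(m['vfov'])/2)
def ray(m,u,v):
    d=np.array([(u-m['cx'])/f(m),(v-m['cy'])/f(m),1.]); d=m['T'][:3,:3]@d
    return m['T'][:3,3],d/np.linalg.norm(d)
def plane(m,u,v,z):
    o,d=ray(m,u,v); return o+d*(z-o[2])/d[2]
def tri(l):
    A=np.zeros((3,3));b=np.zeros(3)
    for m,u,v in l:
        o,d=ray(m,u,v);P=np.eye(3)-np.outer(d,d);A+=P;b+=P@o
    p=np.linalg.solve(A,b); return p,[np.linalg.norm((np.eye(3)-np.outer(d,d))@(p-o)) for o,d in [ray(*q) for q in l]]
def proj(m,p):
    q=np.linalg.inv(m['T'])@np.append(p,1); return np.array([m['cx']+f(m)*q[0]/q[2], m['cy']+f(m)*q[1]/q[2]])
def crop(im,x0,y0,w,h,s,name):
    c=cv2.resize(im[y0:y0+h,x0:x0+w],None,fx=s,fy=s,interpolation=cv2.INTER_CUBIC)
    cv2.imwrite(name,c)
def tool(p):  # world pose -> state
    s=status.get_state(); q=s['orientation']; return s,R.from_quat([q[1],q[2],q[3],q[0]])
E
python3 - <<'E'
from h import *
for n,b in [("side",(310,310,100,100)),("scene",(260,250,140,190)),("side",(270,130,110,140))]:
    im=cv2.imread(f"pics/{n}0.png"); s=min(800/b[2],600/b[3]); s=int(s)
    print(s); crop(im,*b,s,f"pics/crop_{n}_{b[0]}.png")
E
```

```text
6
3
4
```

View pics/crop_side_310.png

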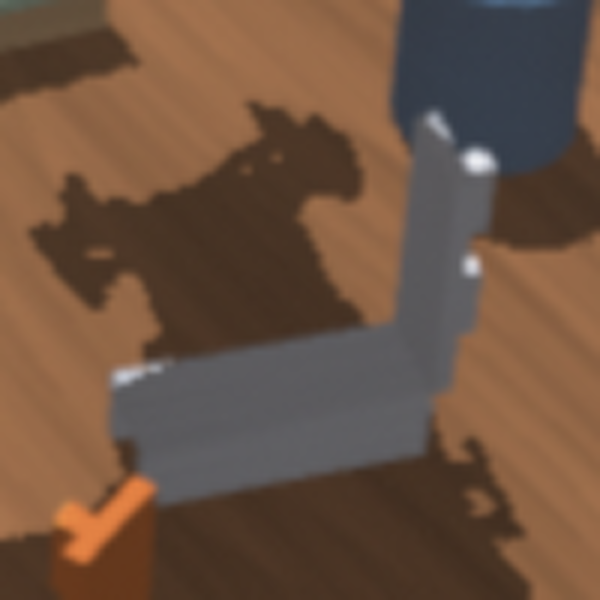

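View pics/crop_scene_260.png

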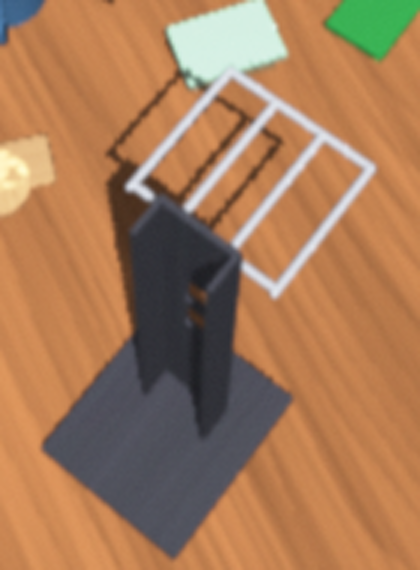

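View pics/crop_side_270.png

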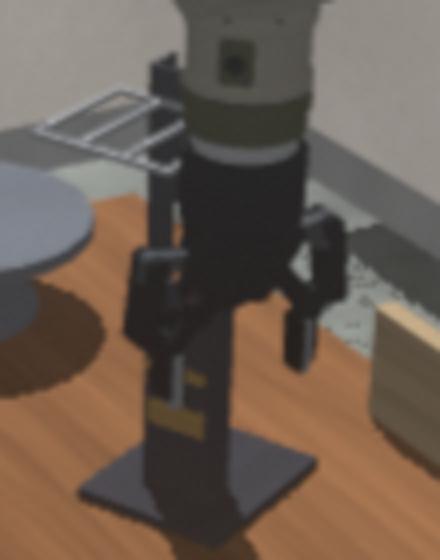

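```bash
python3 - <<'E'
from h import *
S=viewer.camera_model("scene");D=viewer.camera_model("side")
sc=lambda x,y,z:plane(S,260+x/3-.33,250+y/3-.33,z)
sd=lambda x,y,z:plane(D,310+x/6-.4,310+y/6-.4,z)
s2=lambda x,y,z:plane(D,270+x/4-.4,130+y/4-.4,z)
print("base scene");b=[sc(43,445,.01),sc(175,557,.01),sc(292,398,.01)]
for p in b: print(p)
print(np.linalg.norm(b[0]-b[1]),np.linalg.norm(b[1]-b[2]))
print("base side");b=[s2(80,493,.01),s2(213,545,.01),s2(317,462,.01)]
for p in b: print(p)
print(np.linalg.norm(b[0]-b[1]),np.linalg.norm(b[1]-b[2]))
print("shelf");b=[sc(233,70,.325),sc(375,168,.325),sc(275,295,.325),sc(127,187,.325)]
for p in b: print(p)
print(np.linalg.norm(b[0]-b[1]),np.linalg.norm(b[1]-b[2]))
print("bracket")
for p in [(145,503,0),(428,455,0),(140,450,.03),(432,400,.03),(112,380,.03),(398,322,.03),(435,112,.130),(455,140,.130)]: print(p,sd(*p))
E
```

```text
base scene
[0.8041 0.2199 0.01  ]
[0.7518 0.3373 0.01  ]
[0.6187 0.2758 0.01  ]
0.1285224189712575 0.14657308220754148
base side
[0.6128 0.2661 0.01  ]
[0.6631 0.1539 0.01  ]
[0.7987 0.2141 0.01  ]
0.12289238055826121 0.14841072598732674
shelf
[0.61   0.1426 0.325 ]
[0.5646 0.2415 0.325 ]
[0.658  0.2834 0.325 ]
[0.7049 0.1832 0.325 ]
0.10881927253605608 0.1023585977446804
bracket
(145, 503, 0) [ 0.419  -0.2773  0.    ]
(428, 455, 0) [ 0.5237 -0.3109  0.    ]
(140, 450, 0.03) [ 0.4147 -0.2782  0.03  ]
(432, 400, 0.03) [ 0.5217 -0.3118  0.03  ]
(112, 380, 0.03) [ 0.425  -0.2435  0.03  ]
(398, 322, 0.03) [ 0.5356 -0.2726  0.03  ]
(435, 112, 0.13) [ 0.5423 -0.2725  0.13  ]
(455, 140, 0.13) [ 0.539  -0.2886  0.13  ]
```

```bash
python3 - <<'E'
from h import *
S=viewer.camera_model("scene");D=viewer.camera_model("side");W=viewer.camera_model("wrist")
im=cv2.cvtColor(cv2.imread("pics/side0.png"),cv2.COLOR_BGR2HSV)
m=cv2.inRange(im,(5,190,120),(16,255,255)); m[:330]=0
c,_=cv2.findContours(m,0,2); c=max(c,key=cv2.contourArea); print(cv2.boundingRect(c),[tuple(p[0]) for p in cv2.approxPolyDP(c,2,True)])
for u,v,z in [(330,395,.13),(322,400,.13),(392,297,.09),(392,335,0),(453,335,.08),(275,352,.017),(290,407,.017)]: print("side",(u,v),plane(D,u,v,z))
print("mug scene",plane(S,259,227,.09),"jar",plane(S,224,172,.11),"rib",plane(S,258,308,.007),plane(W,487,205,.007))
for u,v in [(220,186),(316,197),(308,257),(220,246)]: print("tile",plane(W,u,v,.04))
E
python3 -c "
import cv2;im=cv2.imread('pics/side0.png')[300:480,260:470];cv2.imwrite('pics/cs2.png',cv2.resize(im,None,fx=3.3,fy=3.3,interpolation=2))"
```

```text
Traceback (most recent call last):
ValueError: max() iterable argument is empty
```

View pics/cs2.png

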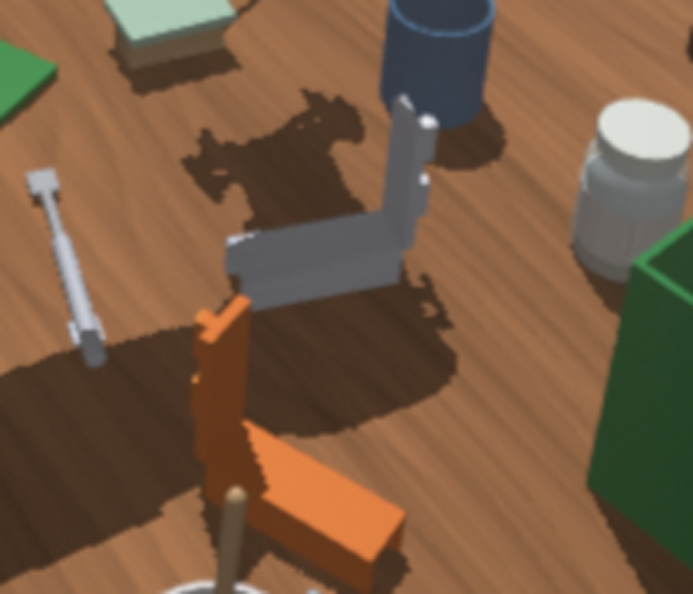

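The crop shows the orange decoy's spine (top about 334,391 in the full picture), just in front of the bracket's nose. The bracket arm runs from (332,385) to (381,385).

```bash
python3 - <<'E'
from h import *
S=viewer.camera_model("scene");D=viewer.camera_model("side");W=viewer.camera_model("wrist")
q=lambda x,y:(260+x/3.3,300+y/3.3)
for n,p,z in [("orange spine top R",(249,300),.13),("orange spine top L",(205,340),.13),("orange bottom",(210,495),.0),("orange arm near corner",(372,590),0),("orange arm top corner",(405,515),.03),
 ("mug L top",(390,12),.09),("mug R top",(493,15),.09),("mug bot",(440,122),0),("jar top",(645,125),.11),("tool a",(40,180),.01),("tool b",(92,350),.01)]: print(n,plane(D,*q(*p),z))
print("mug scene",plane(S,259,227,.09),"jar",plane(S,224,172,.11),"rib",plane(S,258,308,.007),plane(W,487,205,.007))
for u,v in [(220,186),(316,197),(308,257),(220,246)]: print("tile",plane(W,u,v,.04))
print("pot",plane(S,456,405,.115))
E
```

```text
orange spine top R [ 0.3527 -0.3742  0.13  ]
orange spine top L [ 0.3149 -0.3867  0.13  ]
orange bottom [ 0.3202 -0.3912 -0.    ]
orange arm near corner [ 0.365  -0.4922  0.    ]
orange arm top corner [ 0.3955 -0.4789  0.03  ]
mug L top [ 0.6239 -0.1569  0.09  ]
mug R top [ 0.6883 -0.1982  0.09  ]
mug bot [ 0.6519 -0.1951  0.    ]
jar top [ 0.6793 -0.3618  0.11  ]
tool a [ 0.3548 -0.1089  0.01  ]
tool b [ 0.3098 -0.2656  0.01  ]
mug scene [ 0.6622 -0.168   0.09  ] jar [ 0.6787 -0.3593  0.11  ] rib [ 0.7476 -0.0006  0.007 ] [ 0.7444 -0.0039  0.007 ]
tile [0.4829 0.0217 0.04  ]
tile [0.5705 0.0114 0.04  ]
tile [ 0.5625 -0.0478  0.04  ]
tile [ 0.4779 -0.0364  0.04  ]
pot [0.4802 0.4314 0.115 ]
```

Emit:
{"method": "carry_out", "body": {"plan": [{"x": -0.155,"y": 0.25,"z": -0.08,"az": -1.27,"hand": 1},{"x": -0.155,"y": 0.25,"z": -0.08,"az": -1.27,"hand": 1},{"x": -0.155,"y": 0.25,"z": -0.08,"az": -1.27,"hand": 1},{"x": -0.155,"y": 0.25,"z": -0.08,"az": -1.27,"hand": 1},{"x": -0.155,"y": 0.25,"z": -0.08,"az": -1.27,"hand": 1},{"x": -0.155,"y": 0.25,"z": -0.08,"az": -1.27,"hand": 1},{"x": -0.155,"y": 0.25,"z": -0.08,"az": -1.27,"hand": 1},{"x": -0.155,"y": 0.25,"z": -0.08,"az": -1.27,"hand": 1},{"x": -0.155,"y": 0.25,"z": -0.08,"az": -1.27,"hand": 1},{"x": -0.155,"y": 0.25,"z": -0.08,"az": -1.27,"hand": 1},{"x": -0.155,"y": 0.25,"z": -0.08,"az": -1.27,"hand": 1},{"x": -0.155,"y": 0.25,"z": -0.08,"az": -1.27,"hand": 1}]}}

```text
schema error: expected keys x, y, z, ax, ay, az, hand
```

```bash
python3 - <<'E'
from h import *
import pickle
s=status.get_state(); print(s['clock'],s['tcp_pos'],s['joint_pos'])
M={}
for n in ["wrist","scene"]:
    M[n]=viewer.camera_model(n); im=viewer.read_camera(n); cv2.imwrite(f"pics/{n}1.png",im[:,:,::-1])
pickle.dump(M,open("m1.pkl","wb"))
E
```

```text
0.15 [0.5746 0.0001 0.2306] [-0.1396  0.3138  0.0452  1.3036 -0.      1.4312]
```

View pics/wrist1.png

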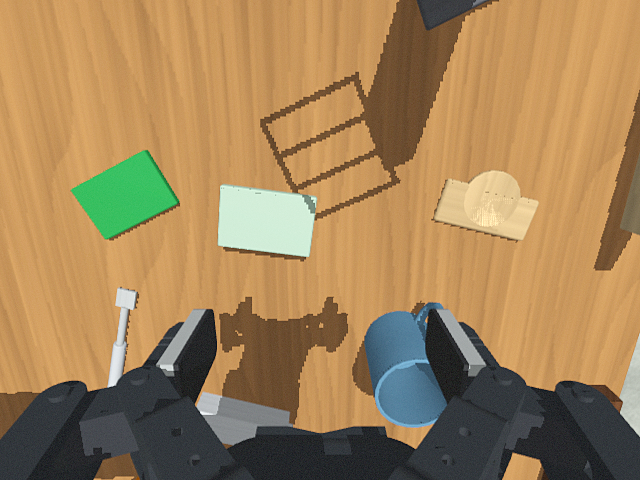

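View pics/scene1.png

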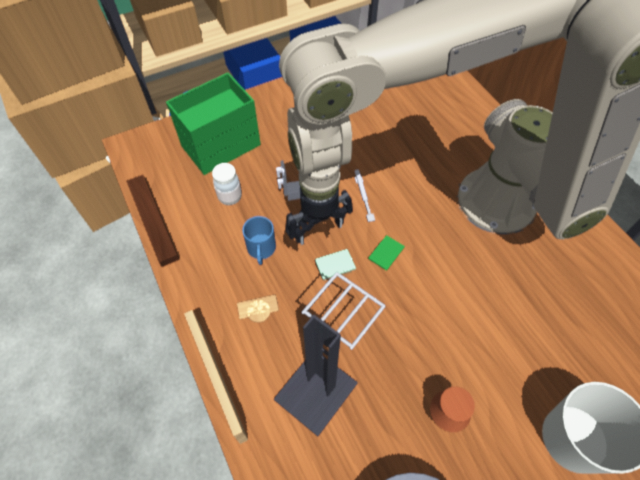

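The call was refused because every key is required, so nothing moved and these pictures match the first ones. I'll send it again with all seven keys.

Emit:
{"method": "carry_out", "body": {"plan": [{"x": -0.155,"y": 0.25,"z": -0.08,"ax": 0,"ay": 0,"az": -1.27,"hand": 1},{"x": -0.155,"y": 0.25,"z": -0.08,"ax": 0,"ay": 0,"az": -1.27,"hand": 1},{"x": -0.155,"y": 0.25,"z": -0.08,"ax": 0,"ay": 0,"az": -1.27,"hand": 1},{"x": -0.155,"y": 0.25,"z": -0.08,"ax": 0,"ay": 0,"az": -1.27,"hand": 1},{"x": -0.155,"y": 0.25,"z": -0.08,"ax": 0,"ay": 0,"az": -1.27,"hand": 1},{"x": -0.155,"y": 0.25,"z": -0.08,"ax": 0,"ay": 0,"az": -1.27,"hand": 1},{"x": -0.155,"y": 0.25,"z": -0.08,"ax": 0,"ay": 0,"az": -1.27,"hand": 1},{"x": -0.155,"y": 0.25,"z": -0.08,"ax": 0,"ay": 0,"az": -1.27,"hand": 1},{"x": -0.155,"y": 0.25,"z": -0.08,"ax": 0,"ay": 0,"az": -1.27,"hand": 1},{"x": -0.155,"y": 0.25,"z": -0.08,"ax": 0,"ay": 0,"az": -1.27,"hand": 1},{"x": -0.155,"y": 0.25,"z": -0.08,"ax": 0,"ay": 0,"az": -1.27,"hand": 1},{"x": -0.155,"y": 0.25,"z": -0.08,"ax": 0,"ay": 0,"az": -1.27,"hand": 1}]}}

```text
clock: 1.25
tcp_pos: [0.4195, -0.2504, 0.311]
orientation: [-0.0, 0.805, 0.594, -0.0]
wrist_force: [-0.1, 0.4, 0.2]
finger_gap: 0.0855
```

```bash
python3 - <<'E'
from h import *
import pickle
s=status.get_state(); print(s['clock'],s['tcp_pos'],s['orientation'],s['joint_pos'])
M={}
for n in ["wrist","side"]:
    M[n]=viewer.camera_model(n); im=viewer.read_camera(n); cv2.imwrite(f"pics/{n}2.png",im[:,:,::-1])
pickle.dump(M,open("m2.pkl","wb"))
E
```

```text
1.25 [ 0.4195 -0.2504  0.311 ] [-0.0003  0.8046  0.5938 -0.0003] [-0.7024  0.1337  0.0099  1.4477 -0.0004 -0.4031]
```

View pics/wrist2.png

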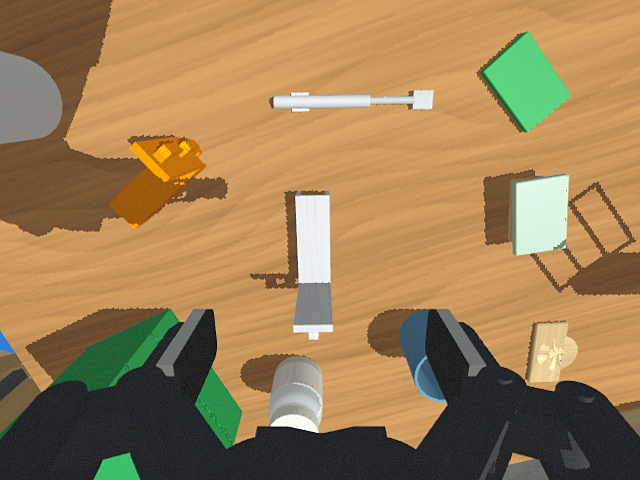

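View pics/side2.png

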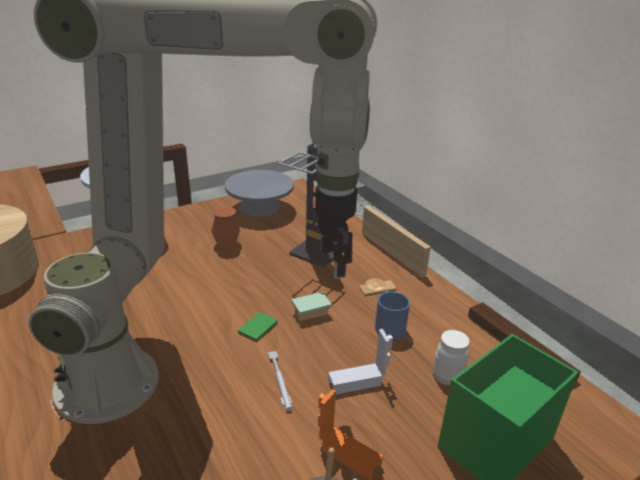

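```bash
python3 - <<'E'
from h import *
im=cv2.imread("pics/wrist2.png"); crop(im,240,170,140,180,3,"pics/c3.png")
im=cv2.imread("pics/side2.png"); crop(im,310,320,100,80,7,"pics/c4.png")
E
```

```text
(no output)
```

View pics/c3.png

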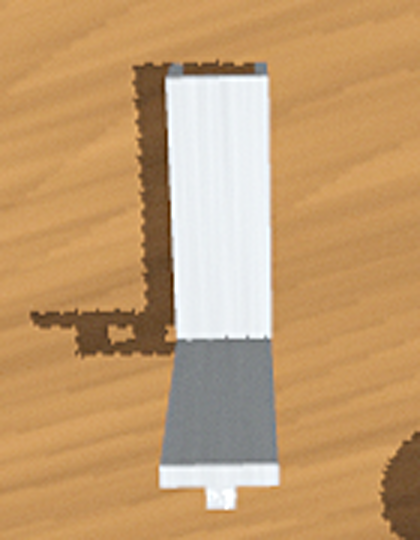

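View pics/c4.png

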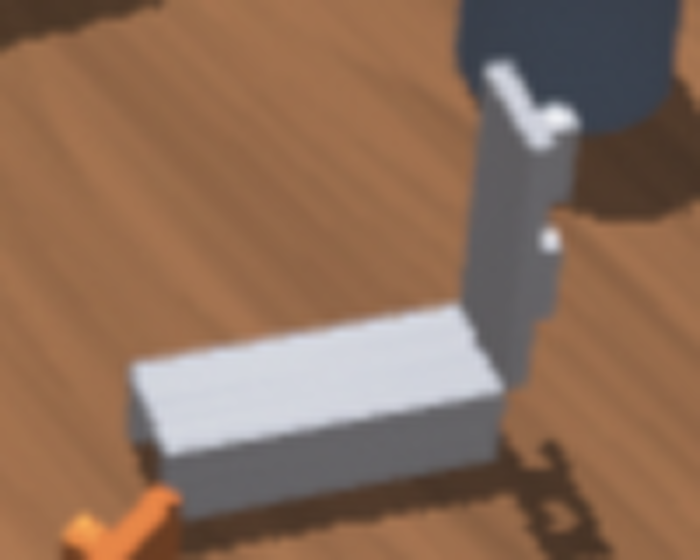

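```bash
python3 - <<'E'
from h import *
import pickle
M=pickle.load(open("m2.pkl","rb"));W=M['wrist'];D=M['side']
w=lambda x,y,z:plane(W,240+x/3-.33,170+y/3-.33,z)
d=lambda x,y,z:plane(D,310+x/7-.43,320+y/7-.43,z)
def fit(P,lab):
    # P nose y-,nose y+, hook y-, hook y+
    P=np.array(P); ax=(P[2]+P[3]-P[0]-P[1])/2; L=np.linalg.norm(ax); wd=[np.linalg.norm(P[0]-P[1]),np.linalg.norm(P[2]-P[3])]
    c=P.mean(0); u=ax/L; print(lab,"L",L,"W",wd,"yaw",np.degrees(np.arctan2(u[1],u[0])),"org",c+.004*u); 
fit([w(166,76,.03),w(269,76,.03),w(176,339,.03),w(271,339,.03)],"wrist top")
fit([d(166,455,.03),d(130,367,.03),d(503,390,.03),d(458,305,.03)],"side top")
print("spine top", w(160,465,.13),w(278,465,.13),w(160,487,.13),w(278,487,.13))
print("spine top side", d(490,67,.13),d(537,145,.13))
# wrist+side triangulation
for a,b in [((166,76),(166,455)),((269,76),(130,367)),((271,339),(458,305)),((176,339),(503,390))]:
    print(tri([(W,240+a[0]/3-.33,170+a[1]/3-.33),(D,310+b[0]/7-.43,320+b[1]/7-.43)]))
E
```

```text
wrist top L 0.11250140096942092 W [np.float64(0.0401771798567633), np.float64(0.04011419097695896)] yaw -16.336855061499122 org [ 0.4795 -0.2786  0.03  ]
side top L 0.11194073719242091 W [np.float64(0.039187434760377414), np.float64(0.03954540092204242)] yaw -15.780130260505326 org [ 0.4786 -0.276   0.03  ]
spine top [ 0.5234 -0.3119  0.13  ] [ 0.5351 -0.2741  0.13  ] [ 0.5314 -0.3146  0.13  ] [ 0.5432 -0.2765  0.13  ]
spine top side [ 0.5357 -0.2721  0.13  ] [ 0.5258 -0.3085  0.13  ]
(array([ 0.4148, -0.2804,  0.0321]), [np.float64(0.0005881740772213535), np.float64(0.0005881740772213414)])
(array([ 0.4265, -0.2421,  0.0312]), [np.float64(0.0008550422891391954), np.float64(0.0008550422891390852)])
(array([ 0.533 , -0.2735,  0.0331]), [np.float64(0.0010167385743397748), np.float64(0.0010167385743396669)])
(array([ 0.5216, -0.3116,  0.0333]), [np.float64(0.0006158167497787224), np.float64(0.0006158167497787608)])
```

```bash
cat >> h.py <<'E'
def Rt(yaw,lean):
    y,t=np.radians([yaw,lean]); u=np.array([np.cos(y),np.sin(y),0]); k=np.array([0,0,1.])
    Y=np.cos(t)*u+np.sin(t)*k; Z=np.sin(t)*u-np.cos(t)*k
    return R.from_matrix(np.c_[np.cross(Y,Z),Y,Z])
def go(p,yaw,lean,Rm=None):
    s,Rc=tool(0); Rm=Rm or Rt(yaw,lean)
    d=Rc.inv().apply(np.array(p)-s['tcp_pos']); r=(Rc.inv()*Rm).as_rotvec()
    print("clock",s['clock'],"shift",d.round(4),"turn",r.round(4),"rows>=",max(np.linalg.norm(d)/.0417,np.degrees(np.linalg.norm(r))/7.16).round(1)); return d,r
def where():
    s,Rc=tool(0); m=Rc.as_matrix(); Y=m[:,1];Z=m[:,2];X=m[:,0]
    print("clock",s['clock'],"tcp",s['tcp_pos'],"yaw",np.degrees(np.arctan2(-X[0],X[1])).round(2),"lean",np.degrees(np.arctan2(Y[2],-Z[2])).round(2),"roll",np.degrees(np.arcsin(X[2])).round(2),"F",s['wrist_force'],"T",s['ft_torque'],"gap",round(s['finger_gap'],4),"q",s['joint_pos'])
E
python3 -c "
from h import *
where(); go([.501,.153,.397],24.3,30)"
```

```text
clock 1.35 tcp [ 0.4198 -0.25    0.3109] yaw -17.42 lean -0.06 roll -0.0 F [0.1595 1.1459 0.1282] T [-0.0174  0.0087  0.0489] gap 0.0853 q [-0.7013  0.1337  0.0098  1.4477 -0.0004 -0.3973]
clock 1.35 shift [ 0.4088 -0.0432 -0.0861] turn [-0.501   0.1903 -0.7112] rows>= 10.1
```

Emit:
{"method": "carry_out", "body": {"plan": [{"x": 0.409,"y": -0.043,"z": -0.086,"ax": -0.501,"ay": 0.19,"az": -0.711,"hand": 1},{"x": 0.409,"y": -0.043,"z": -0.086,"ax": -0.501,"ay": 0.19,"az": -0.711,"hand": 1},{"x": 0.409,"y": -0.043,"z": -0.086,"ax": -0.501,"ay": 0.19,"az": -0.711,"hand": 1},{"x": 0.409,"y": -0.043,"z": -0.086,"ax": -0.501,"ay": 0.19,"az": -0.711,"hand": 1},{"x": 0.409,"y": -0.043,"z": -0.086,"ax": -0.501,"ay": 0.19,"az": -0.711,"hand": 1},{"x": 0.409,"y": -0.043,"z": -0.086,"ax": -0.501,"ay": 0.19,"az": -0.711,"hand": 1},{"x": 0.409,"y": -0.043,"z": -0.086,"ax": -0.501,"ay": 0.19,"az": -0.711,"hand": 1},{"x": 0.409,"y": -0.043,"z": -0.086,"ax": -0.501,"ay": 0.19,"az": -0.711,"hand": 1},{"x": 0.409,"y": -0.043,"z": -0.086,"ax": -0.501,"ay": 0.19,"az": -0.711,"hand": 1},{"x": 0.409,"y": -0.043,"z": -0.086,"ax": -0.501,"ay": 0.19,"az": -0.711,"hand": 1},{"x": 0.409,"y": -0.043,"z": -0.086,"ax": -0.501,"ay": 0.19,"az": -0.711,"hand": 1},{"x": 0.409,"y": -0.043,"z": -0.086,"ax": -0.501,"ay": 0.19,"az": -0.711,"hand": 1}]}}

```text
clock: 2.35
tcp_pos: [0.5006, 0.1566, 0.3975]
orientation: [0.14, 0.522, 0.813, 0.218]
wrist_force: [-0.7, -0.1, -0.6]
finger_gap: 0.085
```

```bash
python3 - <<'E'
from h import *
import pickle
where()
M={}
for n in ["wrist"]:
    M[n]=viewer.camera_model(n); im=viewer.read_camera(n); cv2.imwrite(f"pics/{n}3.png",im[:,:,::-1])
pickle.dump(M,open("m3.pkl","wb"))
E
```

```text
clock 2.35 tcp [0.5006 0.1566 0.3975] yaw 24.57 lean 30.05 roll 0.03 F [-0.7332 -0.0991 -0.5798] T [-0.2118  0.3907  0.0488] gap 0.085 q [ 0.0383 -0.2139 -0.2484  1.0453  0.1922 -0.3421]
```

View pics/wrist3.png

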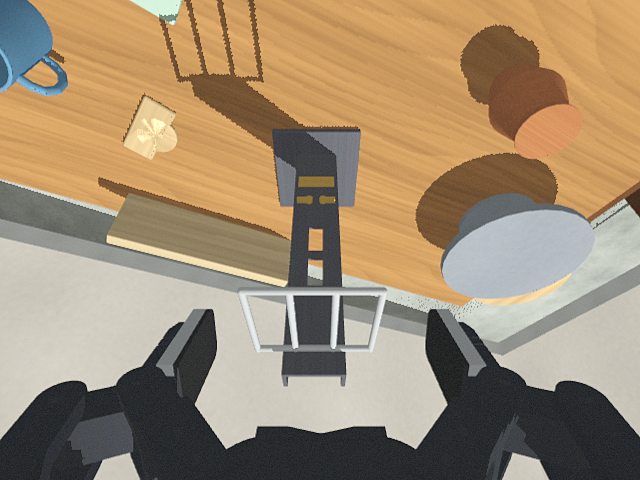

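```bash
python3 - <<'E'
from h import *
im=cv2.imread("pics/wrist3.png"); crop(im,260,110,120,140,4,"pics/c5.png");crop(im,225,220,175,180,3,"pics/c6.png")
E
```

```text
(no output)
```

View pics/c5.png

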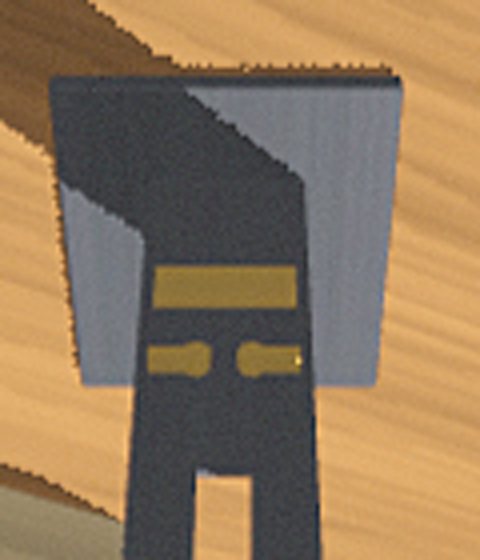

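View pics/c6.png

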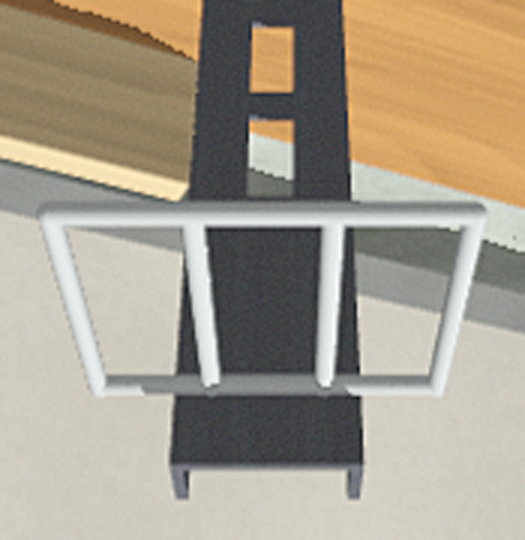

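```bash
python3 - <<'E'
from h import *
import pickle
from scipy.optimize import least_squares
W=pickle.load(open("m3.pkl","rb"))['wrist'];S=viewer.camera_model("scene")
a=lambda x,y:(260+x/4-.38,110+y/4-.38)
b=lambda x,y:(225+x/3-.33,220+y/3-.33)
sc=lambda x,y:(260+x/3-.33,250+y/3-.33)
pts=[(W,a(51,90),(-40,-65,10)),(W,a(401,90),(-40,65,10)),(W,a(50,77),(-40,-65,0)),(W,a(403,77),(-40,65,0)),
(W,b(252,25),(0,-8.5,162)),(W,b(294,27),(0,8.5,162)),(W,b(248,118),(0,-8.5,212)),(W,b(295,119),(0,8.5,212)),
(W,b(171,463),(0,-30,350)),(W,b(362,463),(0,30,350)),(W,b(43,203),(-103,-57,325)),(W,b(486,203),(-103,57,325)),
(S,sc(43,445),(110,-65,10)),(S,sc(175,557),(110,65,10)),(S,sc(292,398),(-40,65,10)),
(S,sc(233,67),(-103,-57,325)),(S,sc(379,168),(-103,57,325))]
def res(p,P,full=False):
    r=[]
    for m,uv,q in P:
        c,s=np.cos(p[2]),np.sin(p[2]); q=np.array(q)/1000
        r+=list(proj(m,[p[0]+c*q[0]-s*q[1],p[1]+s*q[0]+c*q[1],q[2]])-uv)
    return np.array(r)
for lab,P in [("wrist",pts[:12]),("scene",pts[12:]),("both",pts)]:
    o=least_squares(res,[.68,.233,.424],args=(P,),loss='soft_l1')
    print(lab,o.x[:2],np.degrees(o.x[2])); print(res(o.x,P).reshape(-1,2).round(1).tolist())
E
```

```text
wrist [0.6801 0.2308] 24.401817071780535
[[-0.8, 0.2], [1.1, 0.3], [0.0, -0.3], [0.1, -0.2], [0.1, -0.9], [-0.4, -1.5], [0.6, -0.8], [-0.6, -1.2], [-0.6, 1.5], [1.0, 1.6], [-2.1, 2.6], [1.3, 2.7]]
scene [0.6792 0.2335] 24.249458180494475
[[-0.9, 0.2], [-0.3, 0.5], [1.1, -0.3], [-0.2, -0.7], [0.4, 0.1]]
both [0.68   0.2312] 24.3085889406392
[[-0.5, 0.2], [1.3, 0.5], [0.3, -0.3], [0.3, -0.1], [0.4, -0.8], [-0.1, -1.4], [0.8, -0.8], [-0.3, -1.1], [-0.2, 1.6], [1.3, 1.6], [-1.5, 2.6], [1.9, 2.9], [-1.7, -0.5], [-1.1, -0.3], [0.3, -1.1], [-1.3, -1.5], [-0.7, -0.8]]
```

```bash
python3 -c "
from h import *
go([.4413,-.2665,.122],-16.2,35)"
```

```text
clock 2.4 shift [-0.3593 -0.3347  0.124 ] turn [-0.0846 -0.3812  0.598 ] rows>= 12.1
```

Emit:
{"method": "carry_out", "body": {"plan": [{"x": -0.359,"y": -0.335,"z": 0.124,"ax": -0.085,"ay": -0.381,"az": 0.598,"hand": 1},{"x": -0.359,"y": -0.335,"z": 0.124,"ax": -0.085,"ay": -0.381,"az": 0.598,"hand": 1},{"x": -0.359,"y": -0.335,"z": 0.124,"ax": -0.085,"ay": -0.381,"az": 0.598,"hand": 1},{"x": -0.359,"y": -0.335,"z": 0.124,"ax": -0.085,"ay": -0.381,"az": 0.598,"hand": 1},{"x": -0.359,"y": -0.335,"z": 0.124,"ax": -0.085,"ay": -0.381,"az": 0.598,"hand": 1},{"x": -0.359,"y": -0.335,"z": 0.124,"ax": -0.085,"ay": -0.381,"az": 0.598,"hand": 1},{"x": -0.359,"y": -0.335,"z": 0.124,"ax": -0.085,"ay": -0.381,"az": 0.598,"hand": 1},{"x": -0.359,"y": -0.335,"z": 0.124,"ax": -0.085,"ay": -0.381,"az": 0.598,"hand": 1},{"x": -0.359,"y": -0.335,"z": 0.124,"ax": -0.085,"ay": -0.381,"az": 0.598,"hand": 1},{"x": -0.359,"y": -0.335,"z": 0.124,"ax": -0.085,"ay": -0.381,"az": 0.598,"hand": 1},{"x": -0.359,"y": -0.335,"z": 0.124,"ax": -0.085,"ay": -0.381,"az": 0.598,"hand": 1},{"x": -0.359,"y": -0.335,"z": 0.124,"ax": -0.085,"ay": -0.381,"az": 0.598,"hand": 1}]}}

```text
clock: 3.4
tcp_pos: [0.4391, -0.2651, 0.1236]
orientation: [0.241, 0.764, 0.57, 0.18]
wrist_force: [-0.1, 0.1, 0.2]
finger_gap: 0.0854
```

```bash
python3 -c "
from h import *
where()
go([.5184,-.2889,.007],-16.2,35)
cv2.imwrite('pics/wrist4.png',viewer.read_camera('wrist')[:,:,::-1])"
```

```text
clock 3.4 tcp [ 0.4391 -0.2651  0.1236] yaw -16.52 lean 35.04 roll 0.05 F [-0.1271  0.0751  0.2271] T [ 0.1538  0.4447 -0.0079] gap 0.0854 q [-0.8999 -0.1029 -0.9112  0.2417  0.3366 -0.5209]
clock 3.4 shift [-0.0004  0.0009  0.143 ] turn [ 0.0007  0.0025 -0.005 ] rows>= 3.4
```

View pics/wrist4.png

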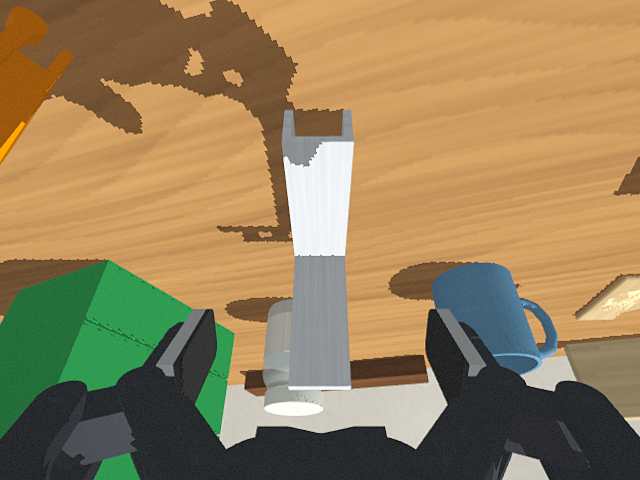

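Emit:
{"method": "carry_out", "body": {"plan": [{"x": 0,"y": 0.001,"z": 0.035,"ax": 0,"ay": 0,"az": -0.005,"hand": 1},{"x": 0,"y": 0.001,"z": 0.07,"ax": 0,"ay": 0,"az": -0.005,"hand": 1},{"x": 0,"y": 0.001,"z": 0.1,"ax": 0,"ay": 0,"az": -0.005,"hand": 1},{"x": 0,"y": 0.001,"z": 0.12,"ax": 0,"ay": 0,"az": -0.005,"hand": 1},{"x": 0,"y": 0.001,"z": 0.135,"ax": 0,"ay": 0,"az": -0.005,"hand": 1},{"x": 0,"y": 0.001,"z": 0.143,"ax": 0,"ay": 0,"az": -0.005,"hand": 1},{"x": 0,"y": 0.001,"z": 0.143,"ax": 0,"ay": 0,"az": -0.005,"hand": 1}]}}

```text
clock: 4.03
tcp_pos: [0.5145, -0.2945, 0.0001]
orientation: [0.238, 0.767, 0.569, 0.177]
wrist_force: [-0.2, 0.1, -0.5]
finger_gap: 0.0857
```

```bash
python3 -c "
from h import *
where()
go([.5184,-.2889,.007],-16.2,35)
cv2.imwrite('pics/wrist5.png',viewer.read_camera('wrist')[:,:,::-1])
cv2.imwrite('pics/side5.png',viewer.read_camera('side')[:,:,::-1])"
```

```text
clock 4.0333 tcp [ 0.5145 -0.2945  0.0001] yaw -16.82 lean 34.51 roll -0.02 F [-0.1739  0.1434 -0.5253] T [0.231  0.4879 0.0371] gap 0.0857 q [-0.7965  0.2921 -0.9101 -0.1737  0.2763 -0.4258]
clock 4.0333 shift [ 0.0065  0.0057 -0.0045] turn [-0.0085  0.0065 -0.0087] rows>= 0.2
```

View pics/wrist5.png

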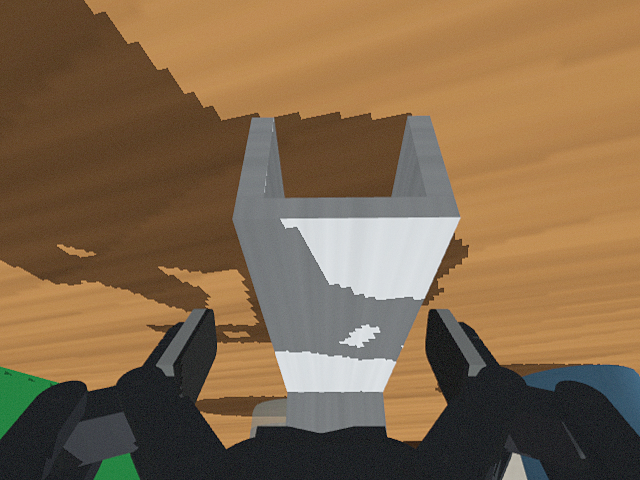

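View pics/side5.png

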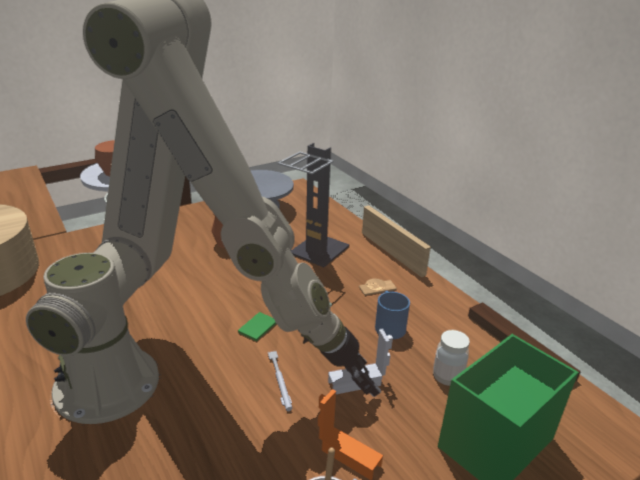

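Emit:
{"method": "carry_out", "body": {"plan": [{"x": 0.006,"y": 0.006,"z": -0.005,"ax": -0.008,"ay": 0.006,"az": -0.009,"hand": 1},{"x": 0.006,"y": 0.006,"z": -0.005,"ax": -0.008,"ay": 0.006,"az": -0.009,"hand": 1},{"x": 0.006,"y": 0.006,"z": -0.005,"ax": -0.008,"ay": 0.006,"az": -0.009,"hand": 1},{"x": 0.006,"y": 0.006,"z": -0.005,"ax": -0.008,"ay": 0.006,"az": -0.009,"hand": 1}]}}

```text
clock: 4.47
tcp_pos: [0.5189, -0.2894, 0.0107]
orientation: [0.242, 0.762, 0.573, 0.181]
wrist_force: [-0.5, -0.0, -1.5]
finger_gap: 0.0853
```

```bash
python3 -c "
from h import *
where()
go([.5184,-.2889,.007],-16.2,35)"
```

```text
clock 4.4667 tcp [ 0.5189 -0.2894  0.0107] yaw -16.14 lean 35.19 roll -0.16 F [-0.5322 -0.0328 -1.471 ] T [0.1833 0.5218 0.0259] gap 0.0853 q [-0.7869  0.2699 -0.9097 -0.1627  0.2806 -0.4259]
clock 4.4667 shift [ 0.0004 -0.0027  0.0027] turn [0.0033 0.0016 0.0025] rows>= 0.1
```

Emit:
{"method": "carry_out", "body": {"plan": [{"x": 0,"y": -0.002,"z": 0.002,"ax": 0,"ay": 0,"az": 0,"hand": 1},{"x": 0,"y": -0.002,"z": 0.002,"ax": 0,"ay": 0,"az": 0,"hand": 0},{"x": 0,"y": -0.002,"z": 0.002,"ax": 0,"ay": 0,"az": 0,"hand": 0},{"x": 0,"y": -0.002,"z": 0.002,"ax": 0,"ay": 0,"az": 0,"hand": 0},{"x": 0,"y": -0.002,"z": 0.002,"ax": 0,"ay": 0,"az": 0,"hand": 0},{"x": 0,"y": -0.002,"z": 0.002,"ax": 0,"ay": 0,"az": 0,"hand": 0},{"x": 0,"y": -0.002,"z": 0.002,"ax": 0,"ay": 0,"az": 0,"hand": 0},{"x": 0,"y": -0.002,"z": 0.002,"ax": 0,"ay": 0,"az": 0,"hand": 0}], "squeeze": 110}}

```text
clock: 5.13
tcp_pos: [0.5185, -0.2894, 0.0081]
orientation: [0.243, 0.762, 0.573, 0.181]
wrist_force: [-2.9, 1.1, 4.7]
finger_gap: 0.0381
```

```bash
python3 -c "
from h import *
where()
go([.5189,-.2894,.130],-16.2,35)
cv2.imwrite('pics/wrist6.png',viewer.read_camera('wrist')[:,:,::-1])
cv2.imwrite('pics/side6.png',viewer.read_camera('side')[300:420,280:440,::-1].repeat(4,0).repeat(4,1))"
```

```text
clock 5.1333 tcp [ 0.5185 -0.2894  0.0081] yaw -16.14 lean 35.21 roll -0.16 F [-2.9149  1.0758  4.7074] T [0.2455 0.4522 0.0298] gap 0.0381 q [-0.7875  0.2755 -0.9132 -0.172   0.281  -0.4264]
clock 5.1333 shift [-0.0003  0.0706 -0.0994] turn [0.0037 0.0017 0.0025] rows>= 2.9
```

View pics/wrist6.png

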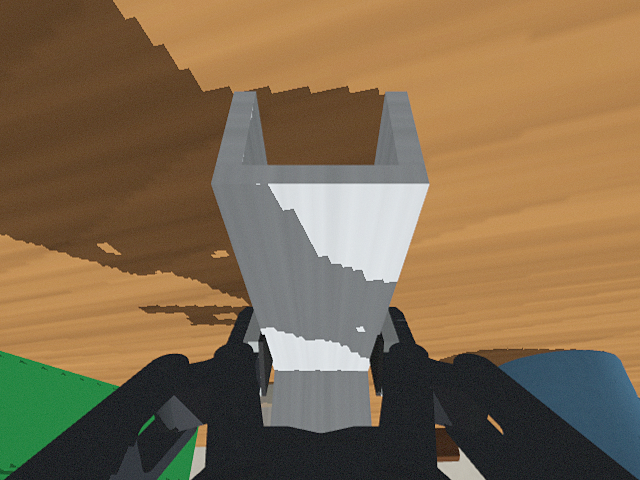

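View pics/side6.png

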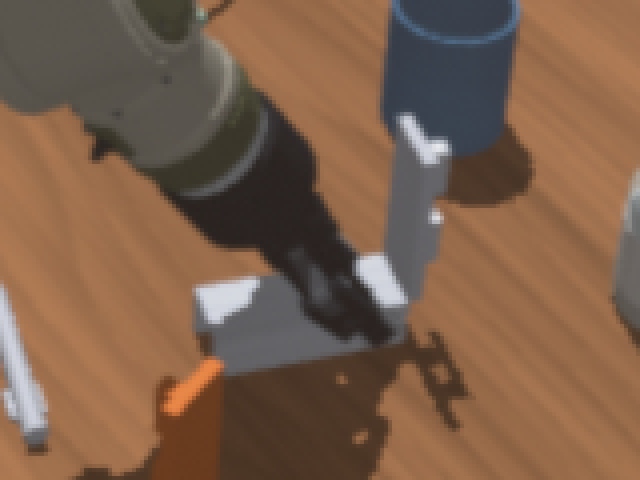

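The bracket is gripped: the gap stopped at 38 mm, and the arm is centred between the pads around (318,350). Next I'll lift it.

Emit:
{"method": "carry_out", "body": {"plan": [{"x": 0,"y": 0.01,"z": -0.014,"ax": 0,"ay": 0,"az": 0,"hand": 0},{"x": 0,"y": 0.02,"z": -0.03,"ax": 0,"ay": 0,"az": 0,"hand": 0},{"x": 0,"y": 0.035,"z": -0.05,"ax": 0,"ay": 0,"az": 0,"hand": 0},{"x": 0,"y": 0.055,"z": -0.078,"ax": 0,"ay": 0,"az": 0,"hand": 0},{"x": 0,"y": 0.075,"z": -0.106,"ax": 0,"ay": 0,"az": 0,"hand": 0},{"x": 0,"y": 0.075,"z": -0.106,"ax": 0,"ay": 0,"az": 0,"hand": 0},{"x": 0,"y": 0.075,"z": -0.106,"ax": 0,"ay": 0,"az": 0,"hand": 0}]}}

```text
clock: 5.82
tcp_pos: [0.5197, -0.2901, 0.1403]
orientation: [0.245, 0.761, 0.573, 0.181]
wrist_force: [0.0, 0.4, -3.5]
finger_gap: 0.0382
```

```bash
python3 -c "
from h import *
import pickle
where()
M={n:viewer.camera_model(n) for n in ('wrist','side')}
for n in M: cv2.imwrite(f'pics/{n}7.png',viewer.read_camera(n)[:,:,::-1])
pickle.dump(M,open('m7.pkl','wb'))
im=cv2.imread('pics/side7.png'); crop(im,290,240,140,120,5,'pics/c7.png')"
```

```text
clock 5.8167 tcp [ 0.5197 -0.2901  0.1403] yaw -16.14 lean 35.41 roll -0.3 F [ 0.0038  0.3614 -3.5047] T [0.2636 0.8315 0.0372] gap 0.0382 q [-0.7864  0.0274 -0.7494  0.2355  0.2801 -0.4255]
```

View pics/wrist7.png

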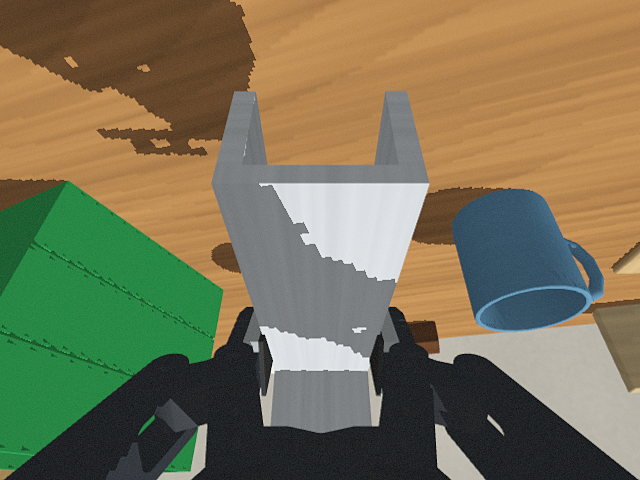

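View pics/c7.png

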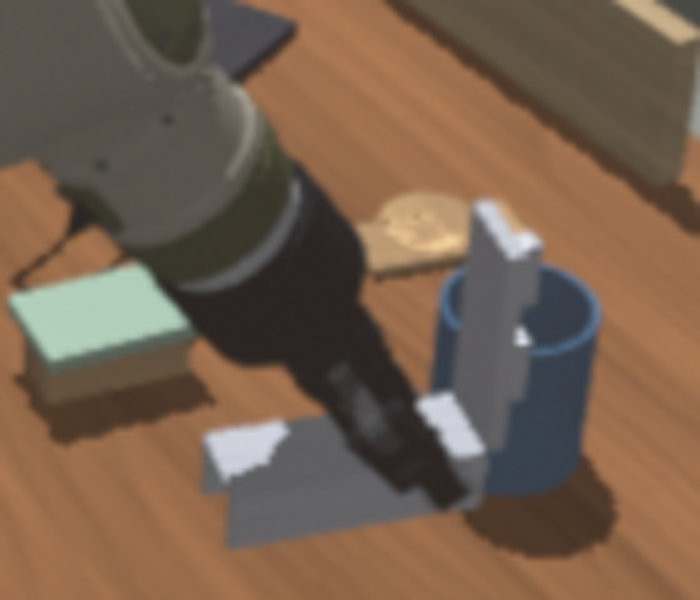

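```bash
python3 -c "
from h import *
import pickle
M=pickle.load(open('m7.pkl','rb'));W=M['wrist'];D=M['side']
s,Rc=tool(0);t=s['tcp_pos'];u=np.array([np.cos(np.radians(-16.14)),np.sin(np.radians(-16.14)),0]);v=np.array([-u[1],u[0],0])
for (a,b,h) in [(212,184,.03),(429,184,.03),(272,371,.03),(372,371,.03)]:
    p=plane(W,a,b,t[2]-.0081+h)-t; print('x,y of TCP rel', -p@u, -p@v, p)
d=lambda x,y:(290+x/5-.4,240+y/5-.4)
for (x,y,h) in [(205,435,.03),(226,480,.03),(474,204,.13),(518,255,.13),(230,548,0)]:
    p=plane(D,*d(x,y),t[2]-.0081+h)-t; print('bracket-frame pt minus TCP', p@u,p@v,p)
"
```

```text
x,y of TCP rel 0.09367081596504125 0.022890076209122208 [-0.0963  0.0041  0.0219]
x,y of TCP rel 0.09384345718931382 -0.01967115792723599 [-0.0847  0.045   0.0219]
x,y of TCP rel -0.0286667613411864 0.02435964893465933 [ 0.0208 -0.0314  0.0219]
x,y of TCP rel -0.027905108073819074 -0.022143589725705397 [0.033  0.0135 0.0219]
bracket-frame pt minus TCP -0.09920597297920081 0.022484203886633636 [-0.089   0.0492  0.0219]
bracket-frame pt minus TCP -0.09914324590075925 -0.00719226928147896 [-0.0972  0.0207  0.0219]
bracket-frame pt minus TCP 0.013182523451263422 0.022966037821005737 [0.019  0.0184 0.1219]
bracket-frame pt minus TCP 0.01710899389413582 -0.014788218901407269 [ 0.0123 -0.019   0.1219]
bracket-frame pt minus TCP -0.09866361671480073 -0.015529017852484794 [-0.0991  0.0125 -0.0081]
```

```bash
python3 -c "
from h import *
import pickle
D=pickle.load(open('m7.pkl','rb'))['side']
s,Rc=tool(0);t=s['tcp_pos'];m=Rc.as_matrix()
im=cv2.imread('pics/side7.png')
for k in range(0,30,5):
    c=t-m[:,2]*k/100
    a=proj(D,c);
    # silhouettes: circle of radius 50mm about the tool axis
    P=[proj(D,c+.05*(np.cos(x)*m[:,0]+np.sin(x)*m[:,1])) for x in np.linspace(0,6.28,60)]
    cv2.polylines(im,[np.array(P).round().astype(int)],True,(0,255,255) if k%10 else (0,0,255),1)
crop(im,200,160,220,190,3,'pics/c8.png')
"
```

```text
(no output)
```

View pics/c8.png

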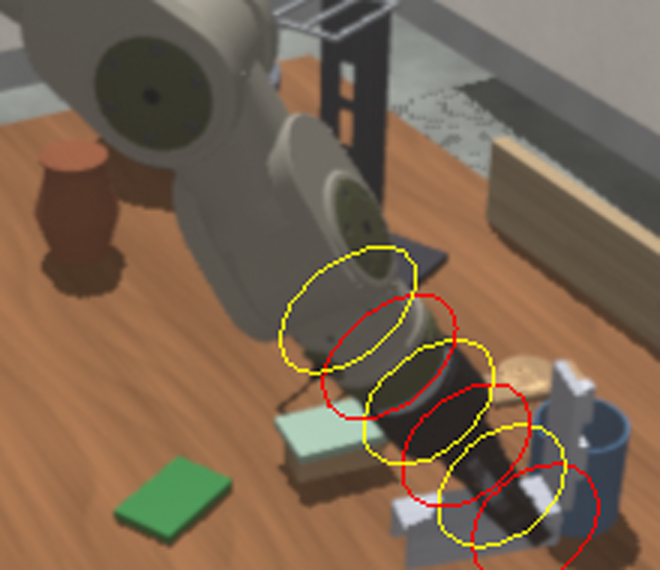

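```bash
python3 -c "
from h import *
where()
go([.6274,.107,.12],10,35.2)"
```

```text
clock 5.9167 tcp [ 0.5175 -0.2879  0.1358] yaw -16.15 lean 35.02 roll -0.08 F [-0.429   0.1302 -3.3124] T [ 0.2459  0.8374 -0.0406] gap 0.0384 q [-0.7865  0.0307 -0.7541  0.2354  0.2802 -0.4255]
clock 5.9167 shift [ 0.4099 -0.0123  0.01  ] turn [-0.0034  0.2636 -0.3725] rows>= 9.8
```

Emit:
{"method": "carry_out", "body": {"plan": [{"x": 0.04,"y": 0,"z": 0,"ax": 0,"ay": 0.026,"az": -0.037,"hand": 0},{"x": 0.08,"y": 0,"z": 0,"ax": 0,"ay": 0.052,"az": -0.074,"hand": 0},{"x": 0.12,"y": -0.002,"z": 0,"ax": 0,"ay": 0.079,"az": -0.112,"hand": 0},{"x": 0.16,"y": -0.004,"z": 0.002,"ax": 0,"ay": 0.105,"az": -0.149,"hand": 0},{"x": 0.2,"y": -0.006,"z": 0.004,"ax": 0,"ay": 0.132,"az": -0.186,"hand": 0},{"x": 0.24,"y": -0.008,"z": 0.006,"ax": 0,"ay": 0.158,"az": -0.223,"hand": 0},{"x": 0.28,"y": -0.009,"z": 0.007,"ax": 0,"ay": 0.184,"az": -0.26,"hand": 0},{"x": 0.32,"y": -0.01,"z": 0.008,"ax": -0.001,"ay": 0.21,"az": -0.297,"hand": 0},{"x": 0.36,"y": -0.011,"z": 0.009,"ax": -0.002,"ay": 0.237,"az": -0.335,"hand": 0},{"x": 0.395,"y": -0.012,"z": 0.01,"ax": -0.003,"ay": 0.255,"az": -0.36,"hand": 0},{"x": 0.41,"y": -0.012,"z": 0.01,"ax": -0.003,"ay": 0.264,"az": -0.373,"hand": 0},{"x": 0.41,"y": -0.012,"z": 0.01,"ax": -0.003,"ay": 0.264,"az": -0.373,"hand": 0}]}}

```text
clock: 6.92
tcp_pos: [0.6259, 0.1103, 0.1163]
orientation: [0.191, 0.611, 0.732, 0.231]
wrist_force: [-0.0, -0.2, -3.1]
finger_gap: 0.0385
```

```bash
python3 -c "
from h import *
where()
go([.6274,.107,.03],10,35.2)
cv2.imwrite('pics/scene8.png',viewer.read_camera('scene')[:,:,::-1])"
```

```text
clock 6.9167 tcp [0.6259 0.1103 0.1163] yaw 10.33 lean 34.86 roll 0.11 F [-0.0045 -0.227  -3.0571] T [-0.1585  0.7921 -0.0047] gap 0.0385 q [-0.002   0.1239 -0.7203  0.1262  0.1053 -0.149 ]
clock 6.9167 shift [-0.0037 -0.0486  0.0713] turn [-0.0059 -0.0048  0.0036] rows>= 2.1
```

View pics/scene8.png

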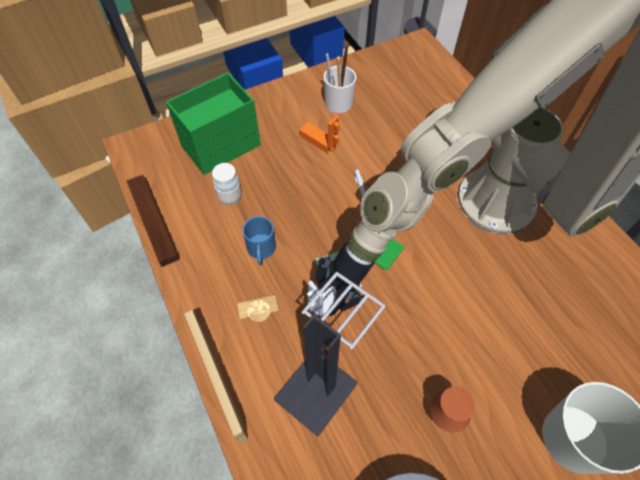

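Emit:
{"method": "carry_out", "body": {"plan": [{"x": -0.003,"y": -0.015,"z": 0.021,"ax": -0.006,"ay": -0.004,"az": 0.003,"hand": 0},{"x": -0.003,"y": -0.033,"z": 0.047,"ax": -0.006,"ay": -0.004,"az": 0.003,"hand": 0},{"x": -0.003,"y": -0.047,"z": 0.068,"ax": -0.006,"ay": -0.004,"az": 0.003,"hand": 0},{"x": -0.003,"y": -0.054,"z": 0.078,"ax": -0.006,"ay": -0.004,"az": 0.003,"hand": 0},{"x": -0.003,"y": -0.057,"z": 0.082,"ax": -0.006,"ay": -0.004,"az": 0.003,"hand": 0},{"x": -0.003,"y": -0.057,"z": 0.082,"ax": -0.006,"ay": -0.004,"az": 0.003,"hand": 0},{"x": -0.003,"y": -0.057,"z": 0.082,"ax": -0.006,"ay": -0.004,"az": 0.003,"hand": 0},{"x": -0.003,"y": -0.057,"z": 0.082,"ax": -0.006,"ay": -0.004,"az": 0.003,"hand": 0}]}}

```text
clock: 7.63
tcp_pos: [0.627, 0.1054, 0.0177]
orientation: [0.195, 0.613, 0.729, 0.232]
wrist_force: [0.5, 0.7, -3.2]
finger_gap: 0.038
```

```bash
python3 -c "
from h import *
where()
go([.6274,.107,.0085],10,35.2)"
```

```text
clock 7.6333 tcp [0.627  0.1054 0.0177] yaw 9.88 lean 35.29 roll -0.05 F [ 0.4991  0.6666 -3.1785] T [-0.1398  0.7502  0.0058] gap 0.038 q [-0.0092  0.3041 -0.8403 -0.1818  0.1039 -0.1493]
clock 7.6333 shift [ 0.0016 -0.0048  0.0079] turn [ 0.0015  0.0019 -0.0013] rows>= 0.2
```

Emit:
{"method": "carry_out", "body": {"plan": [{"x": 0,"y": -0.003,"z": 0.004,"ax": 0,"ay": 0,"az": 0,"hand": 0},{"x": 0,"y": -0.0055,"z": 0.008,"ax": 0,"ay": 0,"az": 0,"hand": 0},{"x": 0,"y": -0.0055,"z": 0.008,"ax": 0,"ay": 0,"az": 0,"hand": 0},{"x": 0,"y": -0.0055,"z": 0.008,"ax": 0,"ay": 0,"az": 0,"hand": 0},{"x": 0,"y": -0.0055,"z": 0.008,"ax": 0,"ay": 0,"az": 0,"hand": 0.3},{"x": 0,"y": -0.0055,"z": 0.008,"ax": 0,"ay": 0,"az": 0,"hand": 0.8},{"x": 0,"y": -0.0055,"z": 0.008,"ax": 0,"ay": 0,"az": 0,"hand": 0.8},{"x": 0,"y": -0.0055,"z": 0.008,"ax": 0,"ay": 0,"az": 0,"hand": 0.8},{"x": 0,"y": -0.0055,"z": 0.008,"ax": 0,"ay": 0,"az": 0,"hand": 0.8}]}}

```text
clock: 8.38
tcp_pos: [0.6276, 0.1054, 0.0084]
orientation: [0.196, 0.613, 0.729, 0.232]
wrist_force: [-0.2, 0.1, -1.2]
finger_gap: 0.0682
```

```bash
python3 -c "
from h import *
import pickle
where()
M={n:viewer.camera_model(n) for n in ('wrist','side')}
for n in M: cv2.imwrite(f'pics/{n}9.png',viewer.read_camera(n)[:,:,::-1])
pickle.dump(M,open('m9.pkl','wb'))
im=cv2.imread('pics/side9.png'); crop(im,250,210,140,120,5,'pics/c9.png')"
```

```text
clock 8.3833 tcp [0.6276 0.1054 0.0084] yaw 9.88 lean 35.34 roll -0.05 F [-0.2414  0.0531 -1.1903] T [-0.0936  0.4824 -0.0482] gap 0.0682 q [-0.0091  0.325  -0.848  -0.2113  0.1039 -0.1492]
```

View pics/wrist9.png

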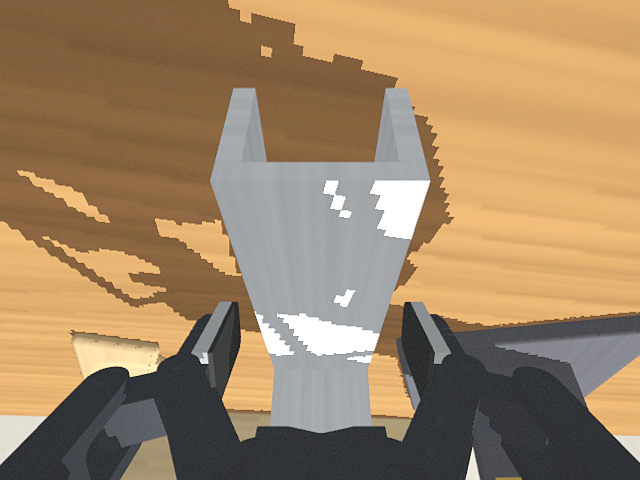

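View pics/c9.png

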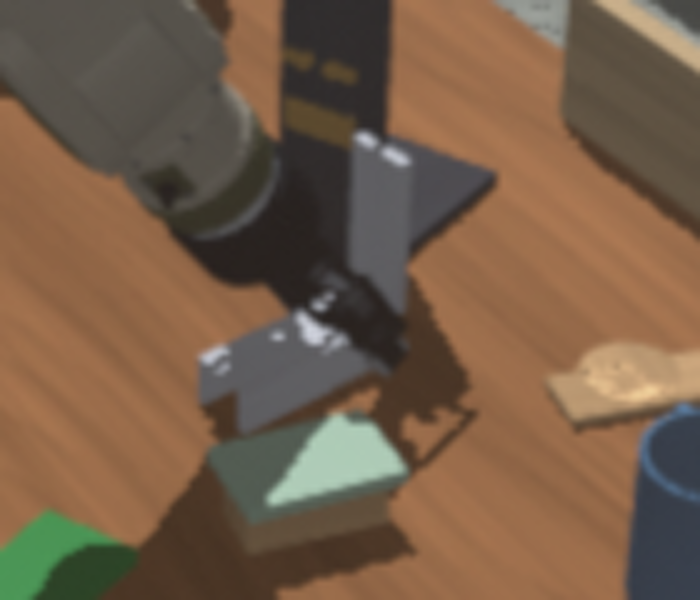

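```bash
python3 -c "
from h import *
go([.6158,.1033,.009],9.88,41)"
```

```text
clock 8.4833 shift [-0.0001 -0.0092 -0.0075] turn [-0.0992  0.0007  0.0006] rows>= 0.8
```

Emit:
{"method": "carry_out", "body": {"plan": [{"x": 0,"y": -0.005,"z": -0.008,"ax": -0.04,"ay": 0,"az": 0,"hand": 0.8},{"x": 0,"y": -0.009,"z": -0.009,"ax": -0.099,"ay": 0,"az": 0,"hand": 0.8},{"x": 0,"y": -0.009,"z": -0.0075,"ax": -0.099,"ay": 0,"az": 0,"hand": 0.8},{"x": 0,"y": -0.009,"z": -0.0075,"ax": -0.099,"ay": 0,"az": 0,"hand": 0.8},{"x": 0,"y": -0.009,"z": -0.0075,"ax": -0.099,"ay": 0,"az": 0,"hand": 0.8}]}}

```text
clock: 8.9
tcp_pos: [0.6164, 0.1034, 0.009]
orientation: [0.225, 0.603, 0.717, 0.267]
wrist_force: [0.1, -0.1, -0.1]
finger_gap: 0.0687
```

```bash
python3 -c "
from h import *
where();go([.6158,.1033,.009],9.88,41)"
```

```text
clock 8.9 tcp [0.6164 0.1034 0.009 ] yaw 9.88 lean 40.91 roll -0.04 F [ 0.1457 -0.0689 -0.0906] T [-0.09    0.5361 -0.0425] gap 0.0687 q [-0.0241  0.3313 -0.9735 -0.4385  0.1276 -0.1498]
clock 8.9 shift [ 0.     -0.0005 -0.0003] turn [-0.0016  0.0006  0.0004] rows>= 0.0
```

Now I'll close and lift, leaving a few settling rows at the end.

Emit:
{"method": "carry_out", "body": {"plan": [{"x": 0,"y": 0,"z": 0,"ax": 0,"ay": 0,"az": 0,"hand": 0},{"x": 0,"y": 0,"z": 0,"ax": 0,"ay": 0,"az": 0,"hand": 0},{"x": 0,"y": 0,"z": 0,"ax": 0,"ay": 0,"az": 0,"hand": 0},{"x": 0,"y": 0,"z": 0,"ax": 0,"ay": 0,"az": 0,"hand": 0},{"x": 0,"y": 0,"z": 0,"ax": 0,"ay": 0,"az": 0,"hand": 0},{"x": 0,"y": 0,"z": 0,"ax": 0,"ay": 0,"az": 0,"hand": 0}], "squeeze": 120}}

```text
clock: 9.4
tcp_pos: [0.618, 0.1035, 0.0105]
orientation: [0.226, 0.602, 0.717, 0.268]
wrist_force: [1.4, 0.2, 5.1]
finger_gap: 0.0381
```

```bash
python3 -c "
from h import *
import pickle
where()
M={n:viewer.camera_model(n) for n in ('wrist',)}
for n in M: cv2.imwrite(f'pics/{n}10.png',viewer.read_camera(n)[:,:,::-1])
pickle.dump(M,open('m10.pkl','wb'))
go([.57,.09,.15],24.3,41)"
```

```text
clock 9.4 tcp [0.618  0.1035 0.0105] yaw 9.89 lean 41.09 roll -0.07 F [1.3716 0.1845 5.0947] T [0.1746 0.009  0.057 ] gap 0.0381 q [-0.0241  0.3306 -0.9717 -0.439   0.1279 -0.1498]
clock 9.45 shift [-0.0052  0.0543 -0.1377] turn [ 0.0014  0.166  -0.1889] rows>= 3.6
```

View pics/wrist10.png

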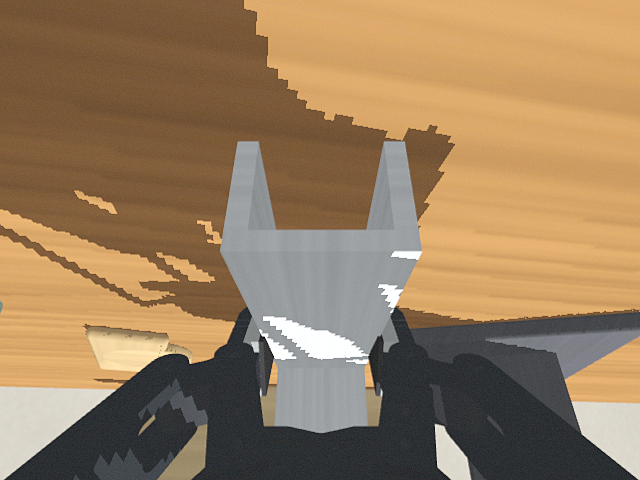

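Emit:
{"method": "carry_out", "body": {"plan": [{"x": 0,"y": 0.007,"z": -0.008,"ax": 0,"ay": 0,"az": 0,"hand": 0},{"x": 0,"y": 0.017,"z": -0.02,"ax": 0,"ay": 0,"az": 0,"hand": 0},{"x": 0,"y": 0.027,"z": -0.045,"ax": 0,"ay": 0.03,"az": -0.034,"hand": 0},{"x": -0.001,"y": 0.034,"z": -0.075,"ax": 0,"ay": 0.08,"az": -0.091,"hand": 0},{"x": -0.003,"y": 0.044,"z": -0.105,"ax": 0,"ay": 0.13,"az": -0.148,"hand": 0},{"x": -0.005,"y": 0.054,"z": -0.138,"ax": 0.001,"ay": 0.166,"az": -0.189,"hand": 0},{"x": -0.005,"y": 0.054,"z": -0.138,"ax": 0.001,"ay": 0.166,"az": -0.189,"hand": 0},{"x": -0.005,"y": 0.054,"z": -0.138,"ax": 0.001,"ay": 0.166,"az": -0.189,"hand": 0}]}}

```text
clock: 10.12
tcp_pos: [0.5699, 0.089, 0.1514]
orientation: [0.191, 0.509, 0.786, 0.294]
wrist_force: [1.0, 1.1, -3.1]
finger_gap: 0.038
```

```bash
python3 -c "
from h import *
where()
cv2.imwrite('pics/wrist11.png',viewer.read_camera('wrist')[:,:,::-1])
go([.6025,.1965,.135],24.3,41.09)"
```

```text
clock 10.1167 tcp [0.5699 0.089  0.1514] yaw 24.16 lean 41.1 roll -0.1 F [ 0.988   1.0756 -3.0956] T [-0.3648  0.8406 -0.0096] gap 0.038 q [-0.1847 -0.0426 -0.8563  0.1346  0.3829 -0.4826]
clock 10.1667 shift [0.0839 0.0466 0.0597] turn [-0.0019  0.0014 -0.0012] rows>= 2.7
```

View pics/wrist11.png

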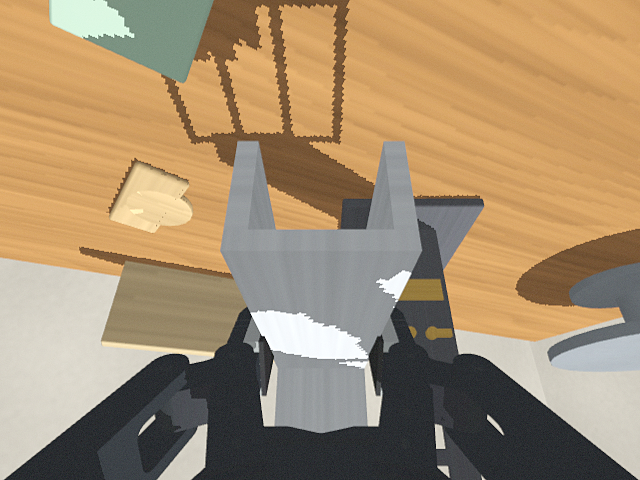

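The bracket sits in the hand exactly as before the lift (nose edge at row 250). Next is the pre-insert pose, clear of the face.

Emit:
{"method": "carry_out", "body": {"plan": [{"x": 0.03,"y": 0.015,"z": 0.02,"ax": -0.002,"ay": 0.001,"az": -0.001,"hand": 0},{"x": 0.06,"y": 0.032,"z": 0.042,"ax": -0.002,"ay": 0.001,"az": -0.001,"hand": 0},{"x": 0.084,"y": 0.047,"z": 0.06,"ax": -0.002,"ay": 0.001,"az": -0.001,"hand": 0},{"x": 0.084,"y": 0.047,"z": 0.06,"ax": -0.002,"ay": 0.001,"az": -0.001,"hand": 0},{"x": 0.084,"y": 0.047,"z": 0.06,"ax": -0.002,"ay": 0.001,"az": -0.001,"hand": 0},{"x": 0.084,"y": 0.047,"z": 0.06,"ax": -0.002,"ay": 0.001,"az": -0.001,"hand": 0}]}}

```text
clock: 10.67
tcp_pos: [0.6007, 0.1974, 0.1313]
orientation: [0.188, 0.508, 0.788, 0.293]
wrist_force: [-0.8, -1.0, -2.9]
finger_gap: 0.0381
```

```bash
cat >> h.py <<'E'
RO=np.array([.680,.2315,0]);RY=24.3
def rackpos(t=(.030,0,.0105)):
    s,Rc=tool(0); a=np.radians(RY);u=np.array([np.cos(a),np.sin(a),0]);v=np.array([-u[1],u[0],0])
    d=s['tcp_pos']-RO; print("bracket in seat frame (mm): ",np.array([(d@u-t[0]+.06)*1e3,(d@v-t[1])*1e3,(d[2]-t[2]-.1)*1e3]).round(1))
def gorack(x,y,z,t=(.030,0,.0105),lean=41.1):
    a=np.radians(RY);u=np.array([np.cos(a),np.sin(a),0]);v=np.array([-u[1],u[0],0])
    return go(RO+u*(x/1e3-.06+t[0])+v*(y/1e3)+np.array([0,0,z/1e3+.1+t[2]]),RY,lean)
E
python3 -c "
from h import *
where();rackpos()
for n in ('wrist','scene','side'): cv2.imwrite(f'pics/{n}12.png',viewer.read_camera(n)[:,:,::-1])
gorack(-50,0,24.5);gorack(0,0,24.5)
crop(cv2.imread('pics/side12.png'),230,120,160,150,4,'pics/c12.png')
crop(cv2.imread('pics/scene12.png'),250,220,170,190,3,'pics/c12s.png')"
```

```text
clock 10.6667 tcp [0.6007 0.1974 0.1313] yaw 24.34 lean 40.76 roll 0.08 F [-0.8494 -0.9519 -2.8513] T [-0.4157  0.8992 -0.0093] gap 0.0381 q [ 0.0851  0.0778 -0.8093  0.0015  0.2204 -0.2607]
bracket in seat frame (mm):  [-56.3   1.6  20.8]
clock 10.8167 shift [0.0004 0.0051 0.0026] turn [-0.0023  0.0009 -0.0016] rows>= 0.1
clock 10.8167 shift [0.0005 0.0429 0.0354] turn [-0.0023  0.0009 -0.0016] rows>= 1.3
```

View pics/c12.png

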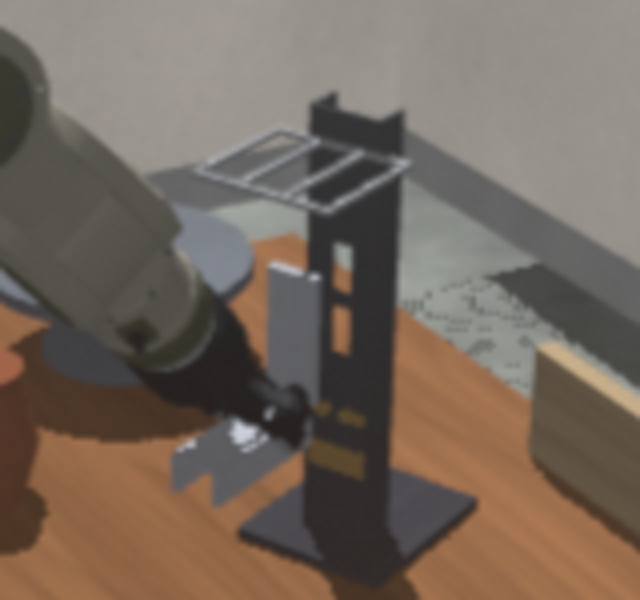

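View pics/c12s.png

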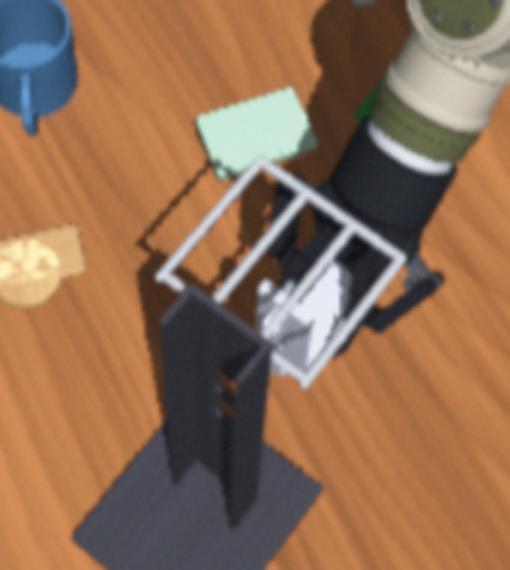

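View pics/wrist12.png

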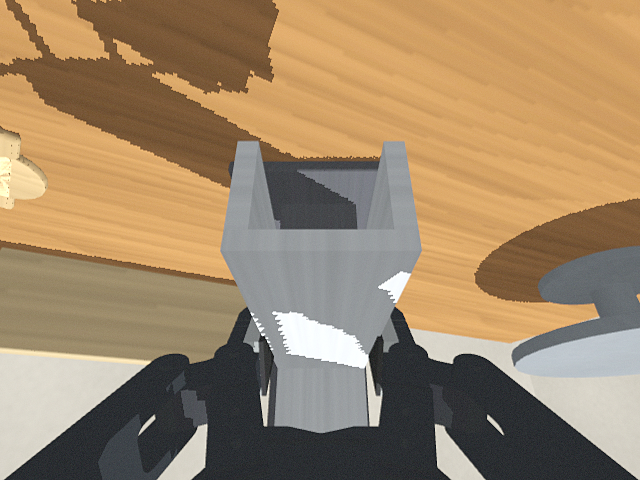

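```bash
python3 -c "
from h import *
where();rackpos()
W=viewer.camera_model('wrist')
a=np.radians(RY);u=np.array([np.cos(a),np.sin(a),0]);v=np.array([-u[1],u[0],0])
for q in [(-40,-65,10),(-40,-65,0),(-40,65,10),(0,-30,10)]: print(q,proj(W,RO+u*q[0]/1e3+v*q[1]/1e3+np.array([0,0,q[2]/1e3])))
crop(cv2.imread('pics/wrist12.png'),200,130,220,150,3,'pics/c13.png')"
```

```text
clock 10.8167 tcp [0.6022 0.196  0.1336] yaw 24.2 lean 40.97 roll 0.02 F [ 0.8547  0.211  -3.1382] T [-0.3862  0.8876 -0.009 ] gap 0.0382 q [ 0.0824  0.0752 -0.8081  0.0017  0.2207 -0.2607]
bracket in seat frame (mm):  [-55.6  -0.4  23.1]
(-40, -65, 10) [231.5055 168.4449]
(-40, -65, 0) [233.2026 158.0299]
(-40, 65, 10) [412.8523 168.0733]
(0, -30, 10) [285.1078 201.7091]
```

View pics/c13.png

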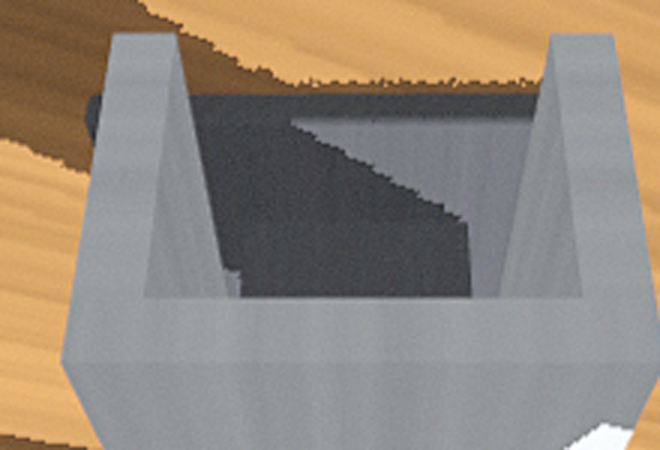

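```bash
python3 -c "
from h import *
rackpos();gorack(-22,0,24.5)"
```

```text
bracket in seat frame (mm):  [-55.6  -0.4  23.1]
clock 10.8167 shift [0.0004 0.0262 0.021 ] turn [-0.0023  0.0009 -0.0016] rows>= 0.8
```

Emit:
{"method": "carry_out", "body": {"plan": [{"x": 0,"y": 0.006,"z": 0.005,"ax": -0.002,"ay": 0.001,"az": -0.001,"hand": 0},{"x": 0,"y": 0.012,"z": 0.01,"ax": -0.002,"ay": 0.001,"az": -0.001,"hand": 0},{"x": 0,"y": 0.018,"z": 0.0145,"ax": -0.002,"ay": 0.001,"az": -0.001,"hand": 0},{"x": 0,"y": 0.023,"z": 0.018,"ax": -0.002,"ay": 0.001,"az": -0.001,"hand": 0},{"x": 0,"y": 0.026,"z": 0.021,"ax": -0.002,"ay": 0.001,"az": -0.001,"hand": 0},{"x": 0,"y": 0.026,"z": 0.021,"ax": -0.002,"ay": 0.001,"az": -0.001,"hand": 0},{"x": 0,"y": 0.026,"z": 0.021,"ax": -0.002,"ay": 0.001,"az": -0.001,"hand": 0},{"x": 0,"y": 0.026,"z": 0.021,"ax": -0.002,"ay": 0.001,"az": -0.001,"hand": 0},{"x": 0,"y": 0.026,"z": 0.021,"ax": -0.002,"ay": 0.001,"az": -0.001,"hand": 0}]}}

```text
clock: 11.57
tcp_pos: [0.6321, 0.2097, 0.1345]
orientation: [0.19, 0.508, 0.787, 0.295]
wrist_force: [-0.1, 0.1, -3.0]
finger_gap: 0.0382
```

```bash
python3 -c "
from h import *
where();rackpos();gorack(-2,0,24.5)
for n in ('side','scene'): cv2.imwrite(f'pics/{n}14.png',viewer.read_camera(n)[:,:,::-1])
crop(cv2.imread('pics/side14.png'),230,120,160,150,4,'pics/c14.png')
crop(cv2.imread('pics/scene14.png'),250,220,170,190,3,'pics/c14s.png')"
```

```text
clock 11.5667 tcp [0.6321 0.2097 0.1345] yaw 24.29 lean 41.04 roll 0.04 F [-0.0866  0.0913 -3.0398] T [-0.393   0.8401 -0.0026] gap 0.0382 q [ 0.1057  0.132  -0.7406  0.0073  0.2075 -0.2431]
bracket in seat frame (mm):  [-22.6  -0.2  24. ]
clock 11.5667 shift [0.0002 0.0159 0.0132] turn [-0.001  -0.0004 -0.0007] rows>= 0.5
```

View pics/c14.png

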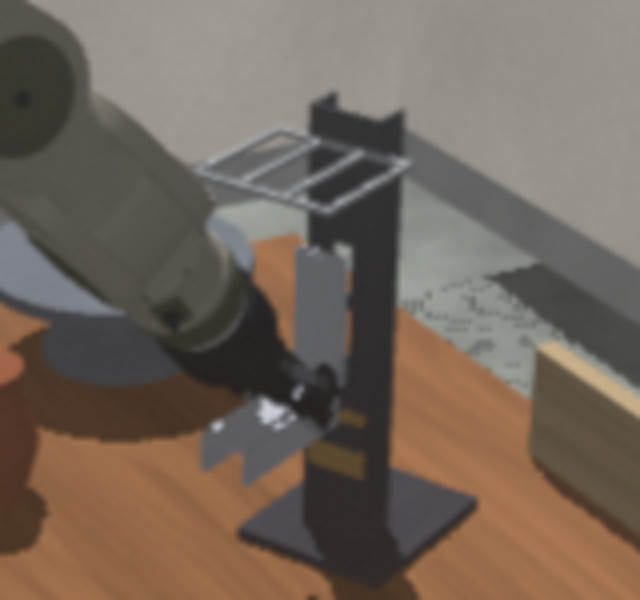

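View pics/c14s.png

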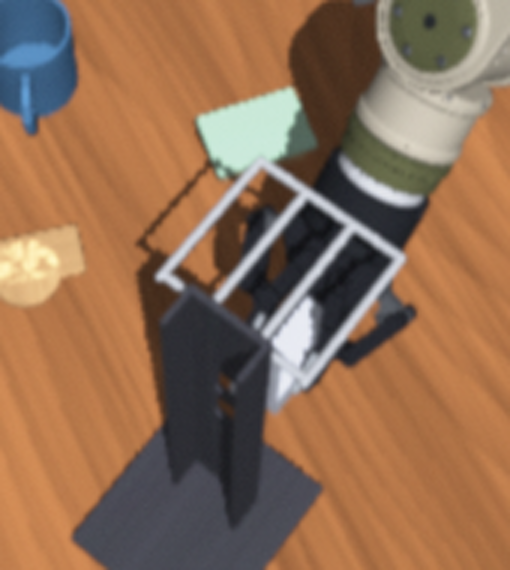

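Emit:
{"method": "carry_out", "body": {"plan": [{"x": 0,"y": 0.004,"z": 0.003,"ax": 0,"ay": 0,"az": 0,"hand": 0},{"x": 0,"y": 0.008,"z": 0.0065,"ax": 0,"ay": 0,"az": 0,"hand": 0},{"x": 0,"y": 0.012,"z": 0.0098,"ax": 0,"ay": 0,"az": 0,"hand": 0},{"x": 0,"y": 0.0155,"z": 0.013,"ax": 0,"ay": 0,"az": 0,"hand": 0},{"x": 0,"y": 0.0155,"z": 0.013,"ax": 0,"ay": 0,"az": 0,"hand": 0},{"x": 0,"y": 0.0155,"z": 0.013,"ax": 0,"ay": 0,"az": 0,"hand": 0},{"x": 0,"y": 0.0155,"z": 0.013,"ax": 0,"ay": 0,"az": 0,"hand": 0}]}}

```text
clock: 12.25
tcp_pos: [0.6506, 0.218, 0.1348]
orientation: [0.19, 0.508, 0.787, 0.295]
wrist_force: [0.1, 0.5, -2.9]
finger_gap: 0.0382
```

```bash
python3 -c "
from h import *
where();rackpos();gorack(1,0,24.5)
for n in ('side','scene','wrist'): cv2.imwrite(f'pics/{n}15.png',viewer.read_camera(n)[:,:,::-1])
crop(cv2.imread('pics/side15.png'),230,120,160,150,4,'pics/c15.png')
crop(cv2.imread('pics/scene15.png'),250,220,170,190,3,'pics/c15s.png')"
```

```text
clock 12.25 tcp [0.6506 0.218  0.1348] yaw 24.29 lean 41.04 roll 0.04 F [ 0.0504  0.4505 -2.9497] T [-0.3801  0.8356  0.0108] gap 0.0382 q [ 0.1188  0.1664 -0.6972  0.0144  0.1991 -0.2328]
bracket in seat frame (mm):  [-2.4 -0.2 24.3]
clock 12.25 shift [0.0002 0.0027 0.0021] turn [-0.0011 -0.0004 -0.0006] rows>= 0.1
```

View pics/c15.png

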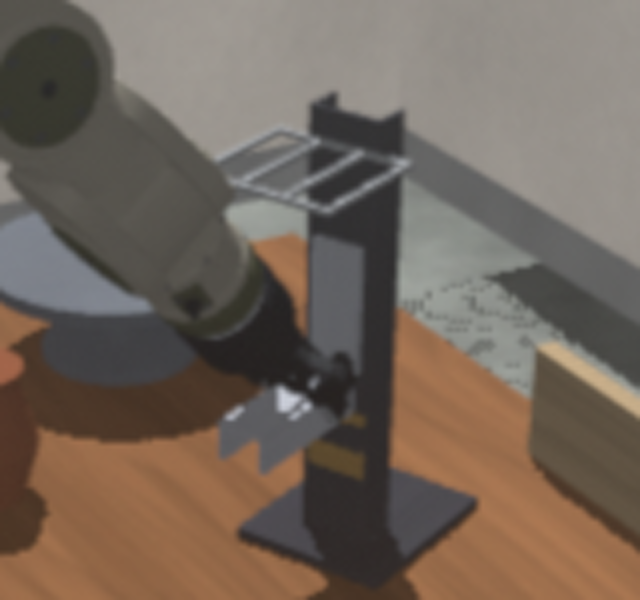

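View pics/c15s.png

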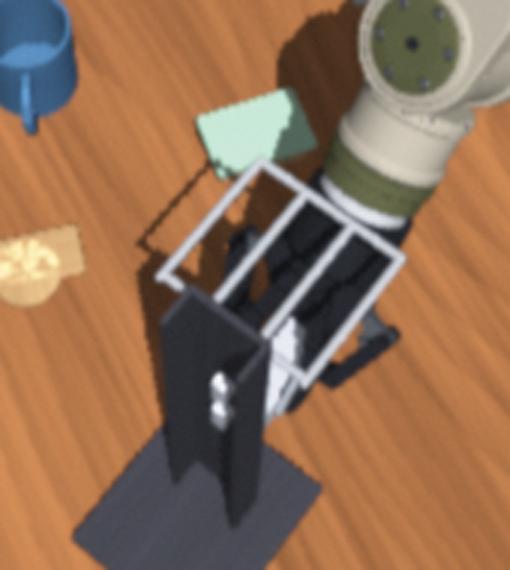

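The hooks have passed through both slots with no contact force; in the scene crop they show bright behind the upright, near (220,395). Next I'll push gently up to the face.

Emit:
{"method": "carry_out", "body": {"plan": [{"x": 0,"y": 0.0015,"z": 0.0013,"ax": 0,"ay": 0,"az": 0,"hand": 0},{"x": 0,"y": 0.003,"z": 0.0026,"ax": 0,"ay": 0,"az": 0,"hand": 0},{"x": 0,"y": 0.0037,"z": 0.0032,"ax": 0,"ay": 0,"az": 0,"hand": 0},{"x": 0,"y": 0.0037,"z": 0.0032,"ax": 0,"ay": 0,"az": 0,"hand": 0},{"x": 0,"y": 0.0037,"z": 0.0032,"ax": 0,"ay": 0,"az": 0,"hand": 0}]}}

```text
clock: 12.82
tcp_pos: [0.6522, 0.2187, 0.1337]
orientation: [0.189, 0.509, 0.787, 0.293]
wrist_force: [-19.1, -9.3, 7.9]
finger_gap: 0.0379
```

```bash
python3 -c "
from h import *
where();rackpos()"
```

```text
clock 12.8167 tcp [0.6522 0.2187 0.1337] yaw 24.2 lean 40.8 roll 0.06 F [-19.0941  -9.2965   7.9406] T [-0.8678  1.8187  0.0523] gap 0.0379 q [ 0.1209  0.1716 -0.6903  0.0198  0.196  -0.2305]
bracket in seat frame (mm):  [-0.6 -0.2 23.2]
```

Emit:
{"method": "carry_out", "body": {"plan": [{"x": 0,"y": -0.001,"z": 0,"ax": -0.003,"ay": 0,"az": 0,"hand": 0},{"x": 0,"y": -0.002,"z": 0.001,"ax": -0.004,"ay": 0,"az": 0,"hand": 0},{"x": 0,"y": -0.003,"z": 0.0025,"ax": -0.004,"ay": 0,"az": 0,"hand": 0},{"x": 0,"y": -0.0048,"z": 0.0048,"ax": -0.004,"ay": 0,"az": 0,"hand": 0},{"x": 0,"y": -0.0048,"z": 0.0048,"ax": -0.004,"ay": 0,"az": 0,"hand": 0},{"x": 0,"y": -0.0048,"z": 0.0048,"ax": -0.004,"ay": 0,"az": 0,"hand": 0}]}}

```text
clock: 13.32
tcp_pos: [0.6517, 0.2186, 0.1264]
orientation: [0.19, 0.509, 0.786, 0.294]
wrist_force: [-0.6, -0.9, -2.9]
finger_gap: 0.0377
```

```bash
python3 -c "
from h import *
where();rackpos()"
```

```text
clock 13.3167 tcp [0.6517 0.2186 0.1264] yaw 24.2 lean 40.99 roll 0.08 F [-0.6311 -0.9111 -2.8938] T [-0.405   0.8401 -0.0563] gap 0.0377 q [ 0.1202  0.1816 -0.7043 -0.0074  0.1975 -0.2304]
bracket in seat frame (mm):  [-1.1 -0.1 15.9]
```

Emit:
{"method": "carry_out", "body": {"plan": [{"x": 0,"y": -0.001,"z": 0.0012,"ax": 0,"ay": 0,"az": 0,"hand": 0},{"x": 0,"y": -0.002,"z": 0.0023,"ax": 0,"ay": 0,"az": 0,"hand": 0},{"x": 0,"y": -0.003,"z": 0.0034,"ax": 0,"ay": 0,"az": 0,"hand": 0},{"x": 0,"y": -0.004,"z": 0.0046,"ax": 0,"ay": 0,"az": 0,"hand": 0},{"x": 0,"y": -0.005,"z": 0.0057,"ax": 0,"ay": 0,"az": 0,"hand": 0},{"x": 0,"y": -0.006,"z": 0.0069,"ax": 0,"ay": 0,"az": 0,"hand": 0},{"x": 0,"y": -0.007,"z": 0.008,"ax": 0,"ay": 0,"az": 0,"hand": 0},{"x": 0,"y": -0.008,"z": 0.0092,"ax": 0,"ay": 0,"az": 0,"hand": 0},{"x": 0,"y": -0.009,"z": 0.0103,"ax": 0,"ay": 0,"az": 0,"hand": 0},{"x": 0,"y": -0.01,"z": 0.0115,"ax": 0,"ay": 0,"az": 0,"hand": 0},{"x": 0,"y": -0.0105,"z": 0.012,"ax": 0,"ay": 0,"az": 0,"hand": 0},{"x": 0,"y": -0.0105,"z": 0.012,"ax": 0,"ay": 0,"az": 0,"hand": 0}]}}

```text
clock: 14.32
tcp_pos: [0.6519, 0.2187, 0.1105]
orientation: [0.19, 0.509, 0.786, 0.294]
wrist_force: [0.4, 0.6, -1.7]
finger_gap: 0.0382
```

```bash
python3 -c "
from h import *
where();rackpos()
for n in ('side','scene','wrist'): cv2.imwrite(f'pics/{n}16.png',viewer.read_camera(n)[:,:,::-1])
crop(cv2.imread('pics/side16.png'),230,120,160,150,4,'pics/c16.png')"
```

```text
clock 14.3167 tcp [0.6519 0.2187 0.1105] yaw 24.22 lean 41.01 roll 0.07 F [ 0.4421  0.64   -1.7186] T [-0.3149  0.7195  0.0113] gap 0.0382 q [ 0.1203  0.2075 -0.7238 -0.0531  0.1976 -0.2304]
bracket in seat frame (mm):  [-0.9 -0.1  0. ]
```

View pics/c16.png

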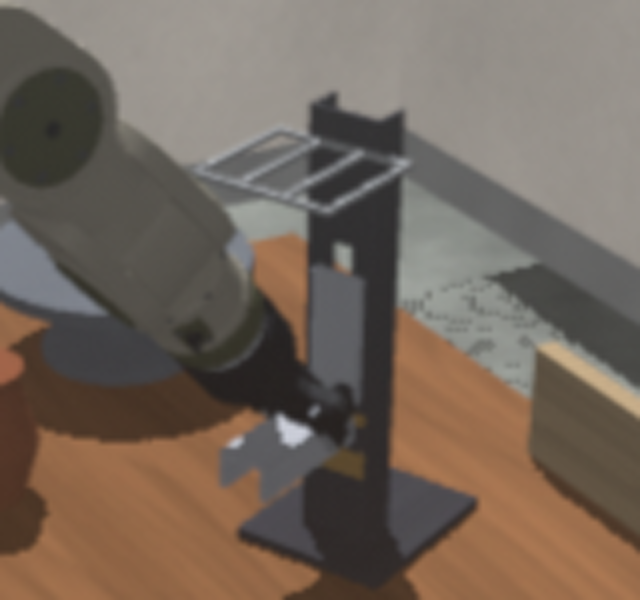

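View pics/wrist16.png

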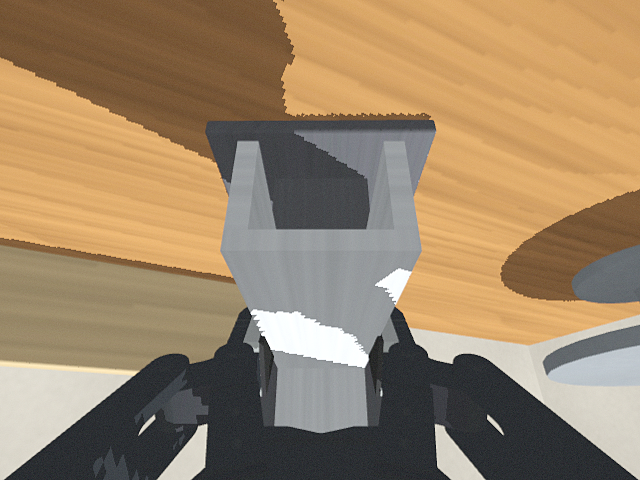

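The tool reads about locked height and the bracket hasn't slipped in the hand. I'll press a few mm further to confirm the necks have bottomed.

Emit:
{"method": "carry_out", "body": {"plan": [{"x": 0,"y": -0.0008,"z": 0.0009,"ax": 0,"ay": 0,"az": 0,"hand": 0},{"x": 0,"y": -0.0015,"z": 0.0018,"ax": 0,"ay": 0,"az": 0,"hand": 0},{"x": 0,"y": -0.0024,"z": 0.0027,"ax": 0,"ay": 0,"az": 0,"hand": 0},{"x": 0,"y": -0.003,"z": 0.0034,"ax": 0,"ay": 0,"az": 0,"hand": 0},{"x": 0,"y": -0.003,"z": 0.0034,"ax": 0,"ay": 0,"az": 0,"hand": 0}]}}

```text
clock: 14.88
tcp_pos: [0.6523, 0.2188, 0.11]
orientation: [0.191, 0.508, 0.786, 0.296]
wrist_force: [-23.4, -8.5, 24.6]
finger_gap: 0.0381
```

```bash
python3 -c "
from h import *
where();rackpos()"
```

```text
clock 14.8833 tcp [0.6523 0.2188 0.11  ] yaw 24.22 lean 41.32 roll 0.02 F [-23.3859  -8.46    24.5681] T [-0.044   0.7158  0.2642] gap 0.0381 q [ 0.1199  0.2086 -0.7295 -0.0653  0.1985 -0.2303]
bracket in seat frame (mm):  [-0.5 -0.2 -0.5]
```

Emit:
{"method": "carry_out", "body": {"plan": [{"x": 0,"y": 0,"z": 0,"ax": 0.004,"ay": 0,"az": 0,"hand": 0},{"x": 0,"y": 0,"z": 0,"ax": 0.004,"ay": 0,"az": 0,"hand": 0},{"x": 0,"y": 0,"z": 0,"ax": 0.004,"ay": 0,"az": 0,"hand": 0.3},{"x": 0,"y": 0,"z": 0,"ax": 0.004,"ay": 0,"az": 0,"hand": 0.8},{"x": 0,"y": 0,"z": 0,"ax": 0.004,"ay": 0,"az": 0,"hand": 0.8},{"x": 0,"y": 0,"z": 0,"ax": 0.004,"ay": 0,"az": 0,"hand": 0.8},{"x": 0,"y": 0,"z": -0.02,"ax": 0.004,"ay": 0,"az": 0,"hand": 0.8},{"x": 0,"y": 0,"z": -0.05,"ax": 0.004,"ay": 0,"az": 0,"hand": 0.8},{"x": 0,"y": 0,"z": -0.09,"ax": 0.004,"ay": 0,"az": 0,"hand": 0.8},{"x": 0,"y": 0,"z": -0.12,"ax": 0.004,"ay": 0,"az": 0,"hand": 0.8},{"x": 0,"y": 0,"z": -0.14,"ax": 0.004,"ay": 0,"az": 0,"hand": 0.8},{"x": 0,"y": 0,"z": -0.14,"ax": 0.004,"ay": 0,"az": 0,"hand": 0.8}]}}

```text
clock: 15.88
tcp_pos: [0.5686, 0.1805, 0.2198]
orientation: [0.193, 0.508, 0.785, 0.297]
wrist_force: [1.2, 0.0, 0.8]
finger_gap: 0.0683
```

```bash
python3 -c "
from h import *
import pickle
where()
M={n:viewer.camera_model(n) for n in ('wrist','side')}
for n in M: cv2.imwrite(f'pics/{n}17.png',viewer.read_camera(n)[:,:,::-1])
pickle.dump(M,open('m17.pkl','wb'))
crop(cv2.imread('pics/side17.png'),230,120,160,150,4,'pics/c17.png')"
```

```text
clock 15.8833 tcp [0.5686 0.1805 0.2198] yaw 24.2 lean 41.45 roll -0.11 F [1.1733 0.0333 0.8482] T [-0.3007  0.4983  0.0235] gap 0.0683 q [ 0.0499 -0.1202 -0.7456  0.2567  0.2419 -0.2861]
```

View pics/c17.png

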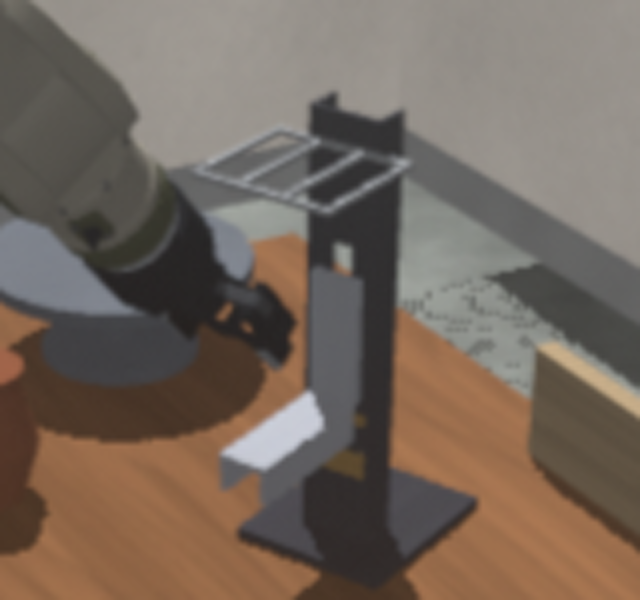

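View pics/wrist17.png

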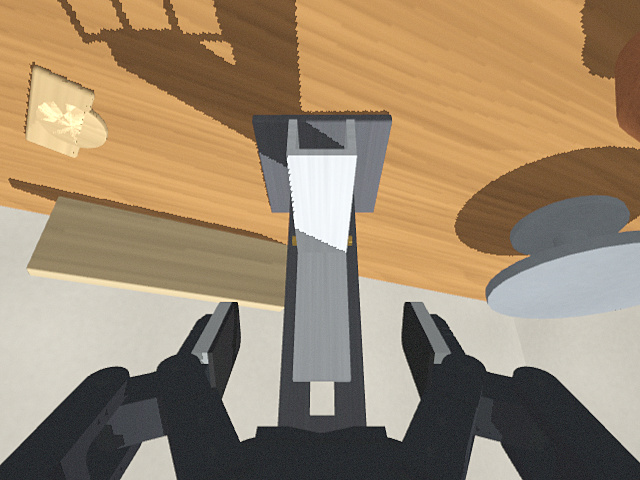

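```bash
python3 -c "
from h import *
import pickle
M=pickle.load(open('m17.pkl','rb'));W=M['wrist'];D=M['side']
a=np.radians(RY);u=np.array([np.cos(a),np.sin(a),0]);v=np.array([-u[1],u[0],0])
def rk(p): d=p-RO; return np.array([d@u,d@v,d[2]])*1e3
d=lambda x,y:(230+x/4-.4,120+y/4-.4)
print('wrist nose (exp -120,-+20)',rk(plane(W,288,156,.13)),rk(plane(W,357,155,.13)))
print('wrist spine top (exp -8..0,-+20)',rk(plane(W,293,381,.23)),rk(plane(W,351,381,.23)))
print('side nose (exp -120)',rk(plane(D,*d(220,460),.13)),rk(plane(D,*d(265,470),.13)))
print('side spine top front',rk(plane(D,*d(312,265),.23)),rk(plane(D,*d(363,277),.23)))
print('tri noseL?',[ (rk(p),e) for p,e in [tri([(W,357,155),(D,*d(220,460))]),tri([(W,288,156),(D,*d(265,470))]),tri([(W,293,381),(D,*d(363,277))]),tri([(W,351,381),(D,*d(312,265))])]])
"
```

```text
wrist nose (exp -120,-+20) [-124.4379  -19.5901  130.    ] [-125.2147   18.7399  130.    ]
wrist spine top (exp -8..0,-+20) [ -9.4396 -20.6186 230.    ] [ -9.8786  19.4042 230.    ]
side nose (exp -120) [-131.8083   13.9905  130.    ] [-124.3462  -19.6348  130.    ]
side spine top front [ -4.8632  25.2321 230.    ] [  0.472  -15.5531 230.    ]
tri noseL? [(array([-122.6866,   19.6049,  125.3857]), [np.float64(0.0016859284453465944), np.float64(0.0016859284453467126)]), (array([-124.3375,  -19.6061,  129.9524]), [np.float64(3.4312946067293285e-05), np.float64(3.431294606731408e-05)]), (array([ -5.1108, -19.9195, 231.1505]), [np.float64(0.0020702353791637817), np.float64(0.002070235379163846)]), (array([-10.71  ,  20.3423, 231.6791]), [np.float64(0.0018347688167409282), np.float64(0.0018347688167408619)])]
```

```bash
cat > k.py <<'E'
from h import *
from scipy.optimize import least_squares
data=[ # q1..q5, tcp, yaw, lean
([-.1396,.3138,.0452,1.3036,0],[.5746,.0001,.2306],-90,0),
([-.7013,.1337,.0098,1.4477,-.0004],[.4198,-.25,.3109],-17.42,-.06),
([.0383,-.2139,-.2484,1.0453,.1922],[.5006,.1566,.3975],24.57,30.05),
([-.8999,-.1029,-.9112,.2417,.3366],[.4391,-.2651,.1236],-16.52,35.04),
([-.7869,.2699,-.9097,-.1627,.2806],[.5189,-.2894,.0107],-16.14,35.19),
([-.7865,.0307,-.7541,.2354,.2802],[.5175,-.2879,.1358],-16.15,35.02),
([-.002,.1239,-.7203,.1262,.1053],[.6259,.1103,.1163],10.33,34.86),
([-.0091,.325,-.848,-.2113,.1039],[.6276,.1054,.0084],9.88,35.34),
([-.0241,.3306,-.9717,-.439,.1279],[.618,.1035,.0105],9.89,41.09),
([.1188,.1664,-.6972,.0144,.1991],[.6506,.218,.1348],24.29,41.04),
([.0499,-.1202,-.7456,.2567,.2419],[.5686,.1805,.2198],24.2,41.45)]
def rows(q,Z):
    c,s=np.cos(q[0]),np.sin(q[0]); e=np.array([c,s,0]);k=np.array([0,0,1.])
    d=lambda a:np.cos(a)*e-np.sin(a)*k
    return np.c_[e,k,np.sin(q[1])*e+np.cos(q[1])*k,d(q[1]-q[2]),d(q[1]-q[2]+np.pi/2),d(q[1]-q[2]+q[3]),Z]
A=[];b=[]
for q,p,y,l in data:
    A.append(rows(q,Rt(y,l).as_matrix()[:,2])); b+=p
A=np.vstack(A);b=np.array(b);P,*_=np.linalg.lstsq(A,b,rcond=1e-6)
if __name__=="__main__": print(P,"max err mm",abs(A@P-b).max()*1e3, )
def ik(p,yaw,lean):
    Z=Rt(yaw,lean).as_matrix()[:,2]
    def f(q):
        # tool z from j1,s,j5: dir4 rotated by j5 about axis perpendicular in-plane
        c,s=np.cos(q[0]),np.sin(q[0]);e=np.array([c,s,0]);k=np.array([0,0,1.]);l=np.array([-s,c,0])
        a=q[1]-q[2]+q[3]; d=np.cos(a)*e-np.sin(a)*k
        zz=np.cos(q[4])*d+np.sin(q[4])*l
        return np.r_[(rows(q,Z)@P-p)*10,zz-Z]
    o=least_squares(f,[np.arctan2(p[1],p[0]),.2,-.7,.1,.1]); return o.x,o.cost
E
python3 k.py; python3 -c "
from k import *
print(ik([.618,.1035,.0105],9.89,41.09))
for lean in (0,20,25,30,33,35,40):
  for back in (0,.06,.12):
    g=np.array([.5235,-.0128,.035]);Z=Rt(-7.2,lean).as_matrix()[:,2]
    x,c=ik(g+Z*(.024-back),-7.2,lean); print(lean,back,x.round(3),'%.1e'%c)
"
```

```text
[ 0.0058  0.2342  0.4982  0.4063 -0.0641 -0.2035  0.638 ] max err mm 79.21033919179162
(array([ 0.1524,  0.3165, -0.9573, -0.42  ,  0.0133]), np.float64(8.618104297599836e-23))
0 0 [-0.024  0.393 -0.414  0.764 -0.   ] 3.1e-22
0 0.06 [-0.024  0.325 -0.342  0.904  0.   ] 1.1e-19
0 0.12 [-0.024  0.273 -0.253  1.045 -0.   ] 2.5e-30
20 0 [ 0.043  0.2   -0.781  0.245 -0.057] 9.9e-32
20 0.06 [ 0.055  0.07  -0.753  0.403 -0.061] 4.5e-32
20 0.12 [ 0.068 -0.045 -0.706  0.567 -0.066] 7.3e-27
25 0 [ 0.074  0.173 -0.87   0.099 -0.084] 3.9e-32
25 0.06 [ 0.095  0.023 -0.855  0.266 -0.093] 1.3e-29
25 0.12 [ 0.12  -0.112 -0.817  0.441 -0.103] 2.5e-22
30 0 [ 0.117  0.158 -0.959 -0.057 -0.12 ] 7.2e-24
30 0.06 [ 0.154 -0.011 -0.956  0.12  -0.139] 1.4e-22
30 0.12 [ 0.205 -0.17  -0.929  0.312 -0.163] 2.7e-18
33 0 [ 0.151  0.158 -1.012 -0.157 -0.149] 1.7e-20
33 0.06 [ 0.205 -0.024 -1.018  0.027 -0.178] 3.8e-19
33 0.12 [ 0.286 -0.199 -0.999  0.234 -0.22 ] 1.3e-30
35 0 [ 0.178  0.162 -1.047 -0.227 -0.172] 1.9e-18
35 0.06 [ 0.249 -0.028 -1.059 -0.038 -0.212] 1.6e-31
35 0.12 [ 0.361 -0.215 -1.048  0.183 -0.272] 1.2e-26
40 0 [ 0.271  0.193 -1.134 -0.415 -0.251] 1.9e-27
40 0.06 [ 0.417 -0.013 -1.17  -0.21  -0.338] 1.3e-22
40 0.12 [ 0.696 -0.235 -1.202  0.084 -0.49 ] 1.5e-26
```

```bash
sed -i 's/return np.c_\[e,k,/l=np.array([-s,c,0]); return np.c_[e,l,k,/' k.py; python3 k.py; python3 -c "
from k import *
print(ik([.618,.1035,.0105],9.89,41.09))
for lean in (20,25,30,33,35,38,40):
  for back in (0,.06,.12):
    g=np.array([.5235,-.0128,.035]);Z=Rt(-7.2,lean).as_matrix()[:,2]
    x,c=ik(g+Z*(.024-back),-7.2,lean); print(lean,back,x.round(3),'%.1e'%c)
"
```

```text
[ 0.      0.0801  0.2332  0.5182  0.4093 -0.0558  0.1413  0.2993] max err mm 0.4702862592729645
(array([-0.0245,  0.3305, -0.9719, -0.439 ,  0.129 ]), np.float64(1.0869429750394084e-19))
20 0 [-0.19   0.206 -0.793  0.224  0.022] 6.1e-28
20 0.06 [-0.193  0.074 -0.764  0.384  0.023] 1.3e-26
20 0.12 [-0.196 -0.042 -0.716  0.549  0.024] 1.7e-23
25 0 [-0.193  0.18  -0.883  0.073  0.028] 2.4e-26
25 0.06 [-0.198  0.029 -0.865  0.242  0.03 ] 2.6e-25
25 0.12 [-0.203 -0.108 -0.825  0.419  0.033] 2.2e-21
30 0 [-0.197  0.167 -0.972 -0.09   0.036] 3.4e-24
30 0.06 [-0.203 -0.005 -0.966  0.088  0.039] 2.2e-23
30 0.12 [-0.21  -0.166 -0.935  0.28   0.042] 5.6e-19
33 0 [-0.199  0.167 -1.025 -0.196  0.04 ] 1.1e-22
33 0.06 [-0.207 -0.018 -1.026 -0.012  0.044] 2.1e-22
33 0.12 [-0.215 -0.196 -1.001  0.192  0.049] 8.5e-18
35 0 [-0.201  0.171 -1.06  -0.27   0.043] 1.5e-21
35 0.06 [-0.209 -0.023 -1.067 -0.082  0.048] 8.5e-22
35 0.12 [-0.219 -0.214 -1.045  0.131  0.053] 2.6e-30
38 0 [-0.203  0.185 -1.113 -0.389  0.048] 9.4e-20
38 0.06 [-0.213 -0.023 -1.127 -0.195  0.054] 6.3e-21
38 0.12 [-0.225 -0.234 -1.112  0.032  0.061] 2.8e-31
40 0 [-0.205  0.2   -1.147 -0.473  0.051] 1.7e-18
40 0.06 [-0.215 -0.017 -1.168 -0.276  0.058] 3.0e-20
40 0.12 [-0.229 -0.244 -1.156 -0.038  0.066] 2.4e-30
```

```bash
python3 -c "
from k import *
print(ik([.469,-.006,.12],-7.2,30))
go([.469,-.006,.12],-7.2,30)"
```

```text
(array([-0.2125, -0.1854, -0.9431,  0.2911,  0.0434]), np.float64(2.2059865121547004e-18))
clock 15.9833 shift [-0.1294 -0.1897 -0.0379] turn [ 0.1916 -0.3192  0.4466] rows>= 5.6
```

Emit:
{"method": "carry_out", "body": {"plan": [{"x": -0.02,"y": -0.03,"z": -0.006,"ax": 0.032,"ay": -0.053,"az": 0.074,"hand": 1},{"x": -0.043,"y": -0.063,"z": -0.012,"ax": 0.064,"ay": -0.106,"az": 0.149,"hand": 1},{"x": -0.065,"y": -0.095,"z": -0.019,"ax": 0.096,"ay": -0.16,"az": 0.223,"hand": 1},{"x": -0.086,"y": -0.126,"z": -0.025,"ax": 0.128,"ay": -0.213,"az": 0.298,"hand": 1},{"x": -0.108,"y": -0.158,"z": -0.032,"ax": 0.16,"ay": -0.266,"az": 0.372,"hand": 1},{"x": -0.129,"y": -0.19,"z": -0.038,"ax": 0.192,"ay": -0.319,"az": 0.447,"hand": 1},{"x": -0.129,"y": -0.19,"z": -0.038,"ax": 0.192,"ay": -0.319,"az": 0.447,"hand": 1},{"x": -0.129,"y": -0.19,"z": -0.038,"ax": 0.192,"ay": -0.319,"az": 0.447,"hand": 1},{"x": -0.129,"y": -0.19,"z": -0.038,"ax": 0.192,"ay": -0.319,"az": 0.447,"hand": 1}]}}

```text
clock: 16.73
tcp_pos: [0.4692, -0.0057, 0.1193]
orientation: [0.194, 0.725, 0.639, 0.171]
wrist_force: [0.2, -0.7, 1.0]
finger_gap: 0.0856
```

```bash
python3 -c "
from h import *
import pickle
where()
M={n:viewer.camera_model(n) for n in ('wrist','side','scene')}
for n in M: cv2.imwrite(f'pics/{n}18.png',viewer.read_camera(n)[:,:,::-1])
pickle.dump(M,open('m18.pkl','wb'))
def corners(n,roi):
    im=cv2.imread(f'pics/{n}18.png'); h=cv2.cvtColor(im,cv2.COLOR_BGR2HSV)
    m=cv2.inRange(h,(60,15,90),(95,90,255)); k=np.zeros_like(m);x,y,w,hh=roi;k[y:y+hh,x:x+w]=255;m&=k
    c=max(cv2.findContours(m,0,2)[0],key=cv2.contourArea); print(n,cv2.contourArea(c),cv2.boundingRect(c),cv2.approxPolyDP(c,4,True)[:,0].tolist(),cv2.boxPoints(cv2.minAreaRect(c)).round(1).tolist())
corners('wrist',(0,0,640,480));corners('side',(270,270,90,60))"
```

```text
clock 16.7333 tcp [ 0.4692 -0.0057  0.1193] yaw -7.18 lean 29.95 roll 0.04 F [ 0.1683 -0.6569  0.9734] T [ 0.0412  0.472  -0.0338] gap 0.0856 q [-0.212  -0.1832 -0.9429  0.29    0.0438 -0.0749]
wrist 7927.0 (272, 194, 98, 94) [[275, 194], [272, 208], [282, 284], [357, 286], [367, 195]] [[270.79998779296875, 285.79998779296875], [272.1000061035156, 193.1999969482422], [369.20001220703125, 194.60000610351562], [367.8999938964844, 287.20001220703125]]
side 432.5 (292, 293, 39, 20) [[330, 304], [321, 293], [292, 300], [300, 312]] [[291.6000061035156, 299.3999938964844], [326.6000061035156, 290.6000061035156], [330.29998779296875, 305.20001220703125], [295.20001220703125, 313.8999938964844]]
```

View pics/wrist18.png

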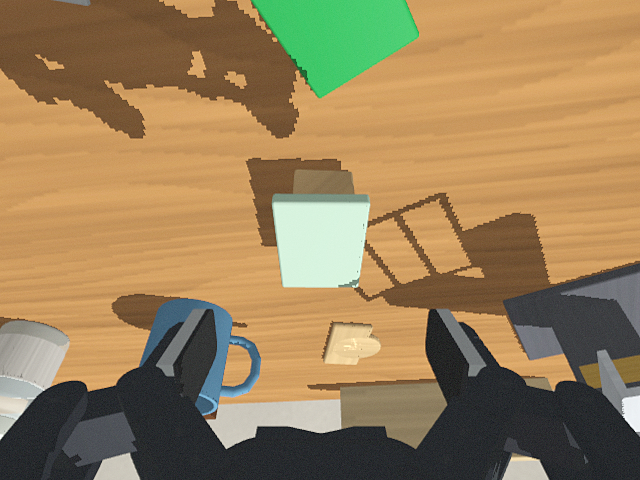

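View pics/side18.png

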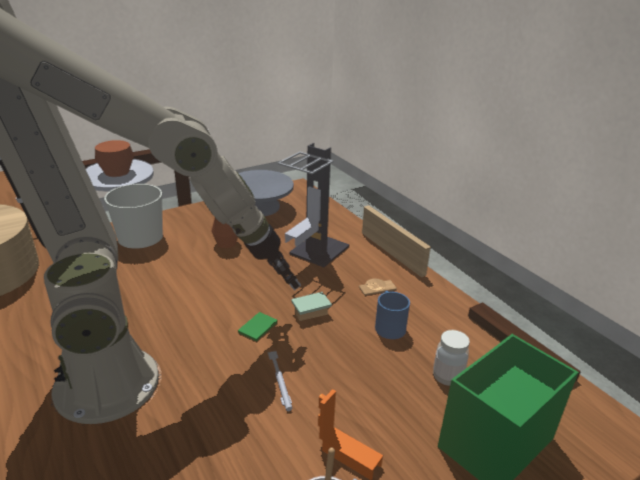

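The wrist view shows the tile top with its near edge at (273–369, 203) and its far edge at (283–358, 287), centred between the fingers. The bracket is still seated in the upright.

```bash
python3 -c "
from k import *
import pickle
M=pickle.load(open('m18.pkl','rb'));W=M['wrist'];D=M['side']
crop(cv2.imread('pics/wrist18.png'),260,180,120,120,5,'pics/c18.png')
P=[plane(W,a,b,.04) for a,b in [(273,203),(369,203),(358,287),(283,288)]]
for p in P: print(p)
n=(P[0]+P[1])/2;f=(P[2]+P[3])/2;print('centre',(n+f)/2,'len',np.linalg.norm(f-n),'w',np.linalg.norm(P[0]-P[1]),np.linalg.norm(P[2]-P[3]),'yaw',np.degrees(np.arctan2(*(f-n)[1::-1])))
Q=[plane(D,a,b,.04) for a,b in [(292,300),(321.5,293),(331,304),(300,311)]]
for p in Q: print('side',p)
print('side centre',np.mean(Q,0))
"
```

```text
[ 0.4738 -0.0353  0.04  ]
[0.4811 0.0217 0.04  ]
[0.5689 0.0107 0.04  ]
[ 0.5629 -0.0475  0.04  ]
centre [ 0.5217 -0.0126  0.04  ] len 0.0891952256555024 w 0.05740559169502051 0.05850882045765187 yaw -7.4813604816773465
side [0.481  0.0187 0.04  ]
side [0.5644 0.0064 0.04  ]
side [ 0.5601 -0.0465  0.04  ]
side [ 0.4758 -0.0316  0.04  ]
side centre [ 0.5203 -0.0133  0.04  ]
```

View pics/c18.png

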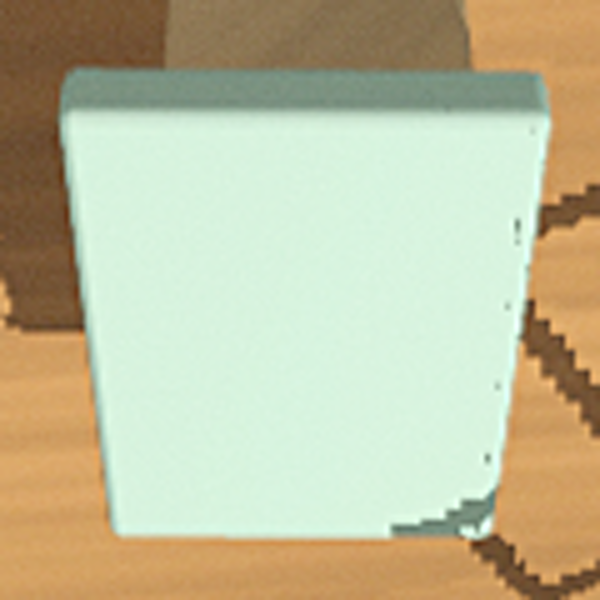

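```bash
python3 -c "
from k import *
print(ik([.5269,-.0132,.016],-7.3,30))
go([.5269,-.0132,.016],-7.3,30)"
```

```text
(array([-0.1978,  0.1487, -0.9884, -0.0889,  0.0352]), np.float64(7.861367545661335e-24))
clock 16.8833 shift [-0.0008 -0.002   0.1192] turn [ 0.0005 -0.0019  0.0025] rows>= 2.9
```

Emit:
{"method": "carry_out", "body": {"plan": [{"x": -0.001,"y": -0.002,"z": 0.025,"ax": 0,"ay": -0.002,"az": 0.002,"hand": 1},{"x": -0.001,"y": -0.002,"z": 0.05,"ax": 0,"ay": -0.002,"az": 0.002,"hand": 1},{"x": -0.001,"y": -0.002,"z": 0.073,"ax": 0,"ay": -0.002,"az": 0.002,"hand": 1},{"x": -0.001,"y": -0.002,"z": 0.092,"ax": 0,"ay": -0.002,"az": 0.002,"hand": 1},{"x": -0.001,"y": -0.002,"z": 0.106,"ax": 0,"ay": -0.002,"az": 0.002,"hand": 1},{"x": -0.001,"y": -0.002,"z": 0.115,"ax": 0,"ay": -0.002,"az": 0.002,"hand": 1},{"x": -0.001,"y": -0.002,"z": 0.119,"ax": 0,"ay": -0.002,"az": 0.002,"hand": 1},{"x": -0.001,"y": -0.002,"z": 0.119,"ax": 0,"ay": -0.002,"az": 0.002,"hand": 1},{"x": -0.001,"y": -0.002,"z": 0.119,"ax": 0,"ay": -0.002,"az": 0.002,"hand": 1},{"x": -0.001,"y": -0.002,"z": 0.119,"ax": 0,"ay": -0.002,"az": 0.002,"hand": 1}]}}

```text
clock: 17.72
tcp_pos: [0.527, -0.0132, 0.0169]
orientation: [0.195, 0.725, 0.638, 0.171]
wrist_force: [0.6, 0.0, 0.7]
finger_gap: 0.0851
```

```bash
python3 -c "
from k import *
where()
go([.5269,-.0132,.016],-7.3,30)
cv2.imwrite('pics/wrist19.png',viewer.read_camera('wrist')[:,:,::-1])"
```

```text
clock 17.7167 tcp [ 0.527  -0.0132  0.0169] yaw -7.24 lean 30.08 roll -0.02 F [0.5911 0.0089 0.7079] T [0.0308 0.4811 0.0192] gap 0.0851 q [-0.1977  0.1468 -0.9885 -0.0885  0.0354 -0.0619]
clock 17.7167 shift [-0.0001 -0.0006  0.0007] turn [ 0.0015 -0.0002  0.001 ] rows>= 0.0
```

View pics/wrist19.png

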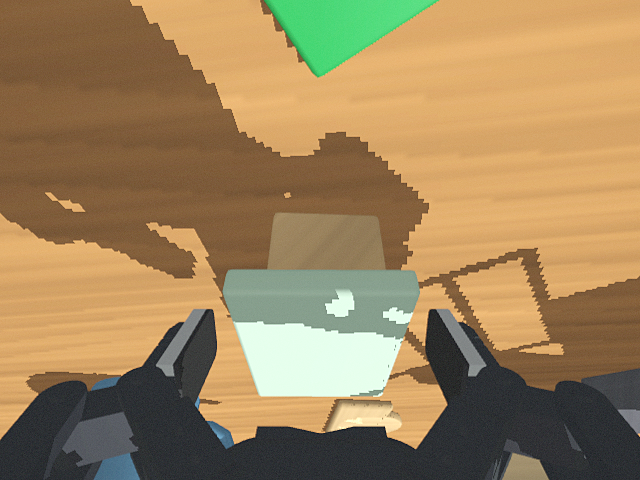

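Emit:
{"method": "carry_out", "body": {"plan": [{"x": 0,"y": 0,"z": 0,"ax": 0,"ay": 0,"az": 0,"hand": 0.6},{"x": 0,"y": 0,"z": 0,"ax": 0,"ay": 0,"az": 0,"hand": 0},{"x": 0,"y": 0,"z": 0,"ax": 0,"ay": 0,"az": 0,"hand": 0},{"x": 0,"y": 0,"z": 0,"ax": 0,"ay": 0,"az": 0,"hand": 0},{"x": 0,"y": 0,"z": 0,"ax": 0,"ay": 0,"az": 0,"hand": 0},{"x": 0,"y": 0,"z": 0,"ax": 0,"ay": 0,"az": 0,"hand": 0}], "squeeze": 45}}

```text
clock: 18.27
tcp_pos: [0.5274, -0.0133, 0.018]
orientation: [0.196, 0.724, 0.638, 0.172]
wrist_force: [-5.5, 1.1, 6.6]
finger_gap: 0.0591
```

```bash
python3 -c "
from k import *
where()
cv2.imwrite('pics/wrist20.png',viewer.read_camera('wrist')[:,:,::-1])"
```

```text
clock 18.2667 tcp [ 0.5274 -0.0133  0.018 ] yaw -7.25 lean 30.2 roll -0.03 F [-5.4909  1.1494  6.5869] T [-0.0558  0.4949 -0.0356] gap 0.0591 q [-0.1978  0.1445 -0.9885 -0.0883  0.0353 -0.0619]
```

View pics/wrist20.png

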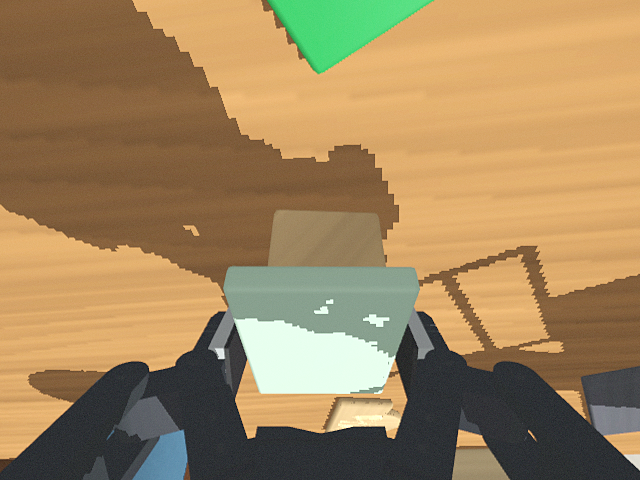

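```bash
cat >> k.py <<'E'
def gotile(x,z,y=0,t=(.0054,0,-.012),lean=30.2):
    "tile centre relative to the ledge, mm"
    a=np.radians(RY);u=np.array([np.cos(a),np.sin(a),0]);v=np.array([-u[1],u[0],0])
    p=RO+u*(x/1e3-.0645+t[0])+v*y/1e3+np.array([0,0,.13+z/1e3+t[2]])
    print(p,'j',ik(p,RY,lean)[0].round(3)); return go(p,RY,lean)
def tilepos(t=(.0054,0,-.012)):
    s,Rc=tool(0); a=np.radians(RY);u=np.array([np.cos(a),np.sin(a),0]);v=np.array([-u[1],u[0],0])
    d=s['tcp_pos']-RO; print("tile rel ledge (mm)",np.array([(d@u+.0645-t[0])*1e3,d@v*1e3,(d[2]-t[2]-.13)*1e3]).round(1))
E
python3 -c "
from k import *
go([.52,-.012,.09],-7.25,30.2); gotile(-120,15); gotile(0,8);gotile(0,0)"
```

```text
clock 18.3167 shift [ 0.0003  0.0297 -0.066 ] turn [0.0001 0.0005 0.0003] rows>= 1.7
[0.5168 0.1578 0.133 ] j [ 0.041 -0.046 -0.786  0.336  0.189]
clock 18.3167 shift [ 0.1683  0.0301 -0.1156] turn [-0.0001  0.2775 -0.4756] rows>= 5.0
[0.6261 0.2072 0.126 ] j [ 0.131  0.184 -0.555  0.323  0.146]
clock 18.3167 shift [ 0.2311  0.1149 -0.0582] turn [-0.0001  0.2775 -0.4756] rows>= 6.3
[0.6261 0.2072 0.118 ] j [ 0.131  0.194 -0.566  0.302  0.146]
clock 18.3167 shift [ 0.2311  0.1109 -0.0512] turn [-0.0001  0.2775 -0.4756] rows>= 6.3
```

Now I'll lift straight up (world z), swing to the pre-place pose, and settle there.

Emit:
{"method": "carry_out", "body": {"plan": [{"x": 0,"y": 0.006,"z": -0.011,"ax": 0,"ay": 0,"az": 0,"hand": 0},{"x": 0,"y": 0.018,"z": -0.032,"ax": 0,"ay": 0,"az": 0,"hand": 0},{"x": 0,"y": 0.03,"z": -0.06,"ax": 0,"ay": 0.01,"az": -0.018,"hand": 0},{"x": 0.02,"y": 0.03,"z": -0.08,"ax": 0,"ay": 0.045,"az": -0.08,"hand": 0},{"x": 0.05,"y": 0.03,"z": -0.09,"ax": 0,"ay": 0.095,"az": -0.165,"hand": 0},{"x": 0.08,"y": 0.03,"z": -0.098,"ax": 0,"ay": 0.145,"az": -0.25,"hand": 0},{"x": 0.11,"y": 0.03,"z": -0.105,"ax": 0,"ay": 0.195,"az": -0.335,"hand": 0},{"x": 0.14,"y": 0.03,"z": -0.112,"ax": 0,"ay": 0.24,"az": -0.415,"hand": 0},{"x": 0.16,"y": 0.03,"z": -0.116,"ax": 0,"ay": 0.265,"az": -0.46,"hand": 0},{"x": 0.168,"y": 0.03,"z": -0.116,"ax": 0,"ay": 0.2775,"az": -0.4755,"hand": 0},{"x": 0.168,"y": 0.03,"z": -0.116,"ax": 0,"ay": 0.2775,"az": -0.4755,"hand": 0},{"x": 0.168,"y": 0.03,"z": -0.116,"ax": 0,"ay": 0.2775,"az": -0.4755,"hand": 0}]}}

```text
clock: 19.32
tcp_pos: [0.5159, 0.1572, 0.1327]
orientation: [0.141, 0.524, 0.811, 0.218]
wrist_force: [0.0, -0.3, -1.3]
finger_gap: 0.0589
```

```bash
python3 -c "
from k import *
where();tilepos();gotile(-60,15)
for n in ('wrist','side'): cv2.imwrite(f'pics/{n}21.png',viewer.read_camera(n)[:,:,::-1])
crop(cv2.imread('pics/side21.png'),220,120,170,150,4,'pics/c21.png')"
```

```text
clock 19.3167 tcp [0.5159 0.1572 0.1327] yaw 24.25 lean 30.13 roll -0.0 F [ 0.0282 -0.274  -1.3478] T [-0.2429  0.5268  0.0055] gap 0.0589 q [ 0.0402 -0.047  -0.787   0.337   0.1887 -0.3353]
tile rel ledge (mm) [-121.    -0.2   14.7]
[0.5715 0.1825 0.133 ] j [ 0.092  0.068 -0.671  0.328  0.165]
clock 19.3167 shift [0.0003 0.0529 0.0304] turn [-0.0012  0.0005 -0.0008] rows>= 1.5
```

View pics/wrist21.png

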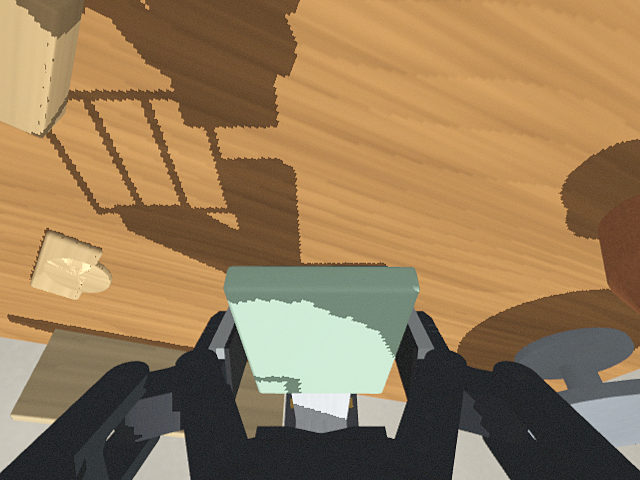

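View pics/c21.png

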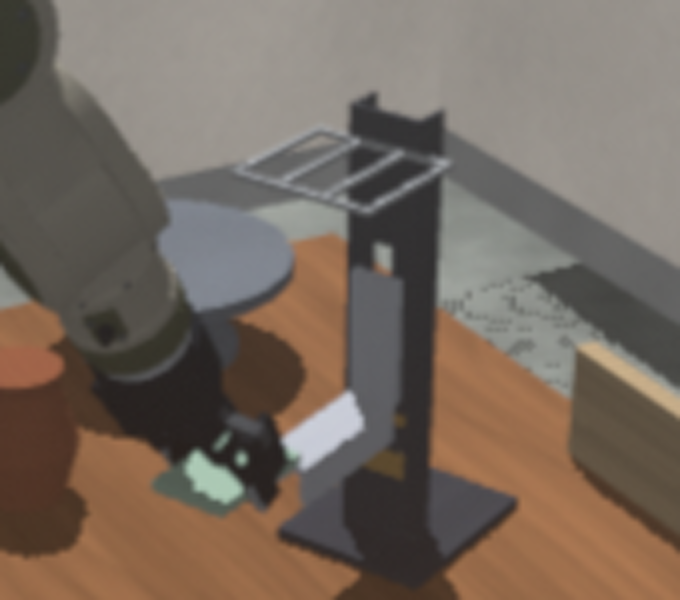

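Emit:
{"method": "carry_out", "body": {"plan": [{"x": 0,"y": 0.01,"z": 0.006,"ax": 0,"ay": 0,"az": 0,"hand": 0},{"x": 0,"y": 0.025,"z": 0.014,"ax": 0,"ay": 0,"az": 0,"hand": 0},{"x": 0,"y": 0.04,"z": 0.023,"ax": 0,"ay": 0,"az": 0,"hand": 0},{"x": 0,"y": 0.052,"z": 0.0305,"ax": 0,"ay": 0,"az": 0,"hand": 0},{"x": 0,"y": 0.065,"z": 0.039,"ax": 0,"ay": 0,"az": 0,"hand": 0},{"x": 0,"y": 0.077,"z": 0.047,"ax": 0,"ay": 0,"az": 0,"hand": 0},{"x": 0,"y": 0.085,"z": 0.0525,"ax": 0,"ay": 0,"az": 0,"hand": 0},{"x": 0,"y": 0.085,"z": 0.0525,"ax": 0,"ay": 0,"az": 0,"hand": 0},{"x": 0,"y": 0.085,"z": 0.0525,"ax": 0,"ay": 0,"az": 0,"hand": 0},{"x": 0,"y": 0.085,"z": 0.0525,"ax": 0,"ay": 0,"az": 0,"hand": 0}]}}

```text
clock: 20.25
tcp_pos: [0.6061, 0.1972, 0.129]
orientation: [0.14, 0.525, 0.811, 0.218]
wrist_force: [0.4, -0.1, -1.3]
finger_gap: 0.0587
```

```bash
python3 -c "
from k import *
where();tilepos();gotile(0,7);gotile(0,0)
for n in ('scene','side'): cv2.imwrite(f'pics/{n}22.png',viewer.read_camera(n)[:,:,::-1])
crop(cv2.imread('pics/side22.png'),220,120,170,150,4,'pics/c22.png');crop(cv2.imread('pics/scene22.png'),250,220,170,190,3,'pics/c22s.png')"
```

```text
clock 20.25 tcp [0.6061 0.1972 0.129 ] yaw 24.17 lean 30.02 roll 0.04 F [ 0.4066 -0.094  -1.3278] T [-0.2046  0.5343 -0.0056] gap 0.0587 q [ 0.1167  0.1426 -0.5956  0.3291  0.1514 -0.2659]
tile rel ledge (mm) [-22.4  -0.8  11. ]
[0.6261 0.2072 0.125 ] j [ 0.131  0.185 -0.557  0.321  0.146]
clock 20.25 shift [0.0009 0.0174 0.0146] turn [-0.0032  0.0005 -0.0024] rows>= 0.5
[0.6261 0.2072 0.118 ] j [ 0.131  0.194 -0.566  0.302  0.146]
clock 20.25 shift [0.0009 0.0139 0.0207] turn [-0.0032  0.0005 -0.0024] rows>= 0.6
```

View pics/c22.png

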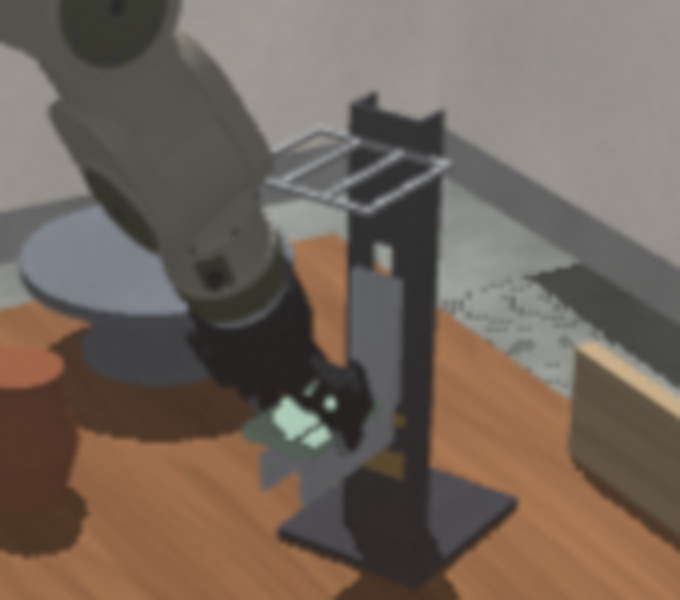

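View pics/c22s.png

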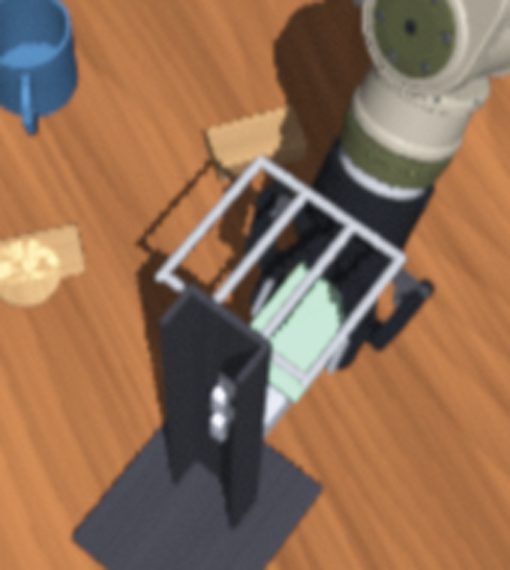

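Emit:
{"method": "carry_out", "body": {"plan": [{"x": 0.001,"y": 0.005,"z": 0.004,"ax": -0.003,"ay": 0,"az": -0.002,"hand": 0},{"x": 0.001,"y": 0.01,"z": 0.009,"ax": -0.003,"ay": 0,"az": -0.002,"hand": 0},{"x": 0.001,"y": 0.013,"z": 0.0125,"ax": -0.003,"ay": 0,"az": -0.002,"hand": 0},{"x": 0.001,"y": 0.0122,"z": 0.0145,"ax": -0.003,"ay": 0,"az": -0.002,"hand": 0},{"x": 0.001,"y": 0.011,"z": 0.0162,"ax": -0.003,"ay": 0,"az": -0.002,"hand": 0},{"x": 0.001,"y": 0.011,"z": 0.0162,"ax": -0.003,"ay": 0,"az": -0.002,"hand": 0},{"x": 0.001,"y": 0.011,"z": 0.0162,"ax": -0.003,"ay": 0,"az": -0.002,"hand": 0},{"x": 0.001,"y": 0.011,"z": 0.0162,"ax": -0.003,"ay": 0,"az": -0.002,"hand": 0}]}}

```text
clock: 21.02
tcp_pos: [0.6215, 0.2054, 0.1207]
orientation: [0.142, 0.524, 0.811, 0.219]
wrist_force: [0.3, 0.7, -1.8]
finger_gap: 0.0592
```

```bash
python3 -c "
from k import *
where();tilepos();gotile(-5,-.5)"
```

```text
clock 21.0167 tcp [0.6215 0.2054 0.1207] yaw 24.27 lean 30.21 roll -0.02 F [ 0.2627  0.655  -1.8335] T [-0.276   0.4782 -0.0422] gap 0.0592 q [ 0.1289  0.1816 -0.5739  0.3069  0.1464 -0.2568]
tile rel ledge (mm) [-4.9  0.2  2.7]
[0.6216 0.2051 0.1175] j [ 0.128  0.186 -0.578  0.299  0.147]
clock 21.0167 shift [-0.0002 -0.0017  0.0027] turn [ 0.0002  0.0006 -0.0002] rows>= 0.1
```

Emit:
{"method": "carry_out", "body": {"plan": [{"x": 0,"y": -0.0006,"z": 0.001,"ax": 0,"ay": 0,"az": 0,"hand": 0},{"x": 0,"y": -0.0012,"z": 0.002,"ax": 0,"ay": 0,"az": 0,"hand": 0},{"x": 0,"y": -0.0017,"z": 0.0027,"ax": 0,"ay": 0,"az": 0,"hand": 0},{"x": 0,"y": -0.0017,"z": 0.0027,"ax": 0,"ay": 0,"az": 0,"hand": 0},{"x": 0,"y": -0.0017,"z": 0.0027,"ax": 0,"ay": 0,"az": 0,"hand": 0}]}}

```text
clock: 21.43
tcp_pos: [0.6215, 0.2053, 0.1176]
orientation: [0.142, 0.524, 0.811, 0.219]
wrist_force: [-0.4, 0.0, 0.5]
finger_gap: 0.0592
```

```bash
python3 -c "
from k import *
where();tilepos()"
```

```text
clock 21.4333 tcp [0.6215 0.2053 0.1176] yaw 24.27 lean 30.22 roll -0.02 F [-0.3648  0.048   0.477 ] T [-0.2003  0.5033 -0.059 ] gap 0.0592 q [ 0.1287  0.1853 -0.5786  0.2984  0.1464 -0.2568]
tile rel ledge (mm) [-5.   0.2 -0.4]
```

The force went from about -1.5 to +0.5 N as the tile height reached zero, so the tile is resting on the ledge. Now I'll open and withdraw along the tool axis.

Emit:
{"method": "carry_out", "body": {"plan": [{"x": 0,"y": 0,"z": 0,"ax": 0,"ay": 0,"az": 0,"hand": 0.75},{"x": 0,"y": 0,"z": 0,"ax": 0,"ay": 0,"az": 0,"hand": 0.95},{"x": 0,"y": 0,"z": 0,"ax": 0,"ay": 0,"az": 0,"hand": 0.95},{"x": 0,"y": 0,"z": 0,"ax": 0,"ay": 0,"az": 0,"hand": 0.95},{"x": 0,"y": 0,"z": 0,"ax": 0,"ay": 0,"az": 0,"hand": 0.95},{"x": 0,"y": 0,"z": 0,"ax": 0,"ay": 0,"az": 0,"hand": 0.95},{"x": 0,"y": 0,"z": -0.01,"ax": 0,"ay": 0,"az": 0,"hand": 0.95},{"x": 0,"y": 0,"z": -0.03,"ax": 0,"ay": 0,"az": 0,"hand": 0.95},{"x": 0,"y": 0,"z": -0.06,"ax": 0,"ay": 0,"az": 0,"hand": 0.95},{"x": 0,"y": -0.02,"z": -0.09,"ax": 0,"ay": 0,"az": 0,"hand": 0.95},{"x": 0,"y": -0.04,"z": -0.11,"ax": 0,"ay": 0,"az": 0,"hand": 0.95},{"x": 0,"y": -0.06,"z": -0.13,"ax": 0,"ay": 0,"az": 0,"hand": 0.95}]}}

```text
clock: 22.43
tcp_pos: [0.5137, 0.1568, 0.2015]
orientation: [0.142, 0.523, 0.811, 0.219]
wrist_force: [0.4, -0.1, 0.3]
finger_gap: 0.081
```

```bash
python3 -c "
from k import *
import pickle
where()
M={n:viewer.camera_model(n) for n in ('wrist','side','scene')}
for n in M: cv2.imwrite(f'pics/{n}23.png',viewer.read_camera(n)[:,:,::-1])
pickle.dump(M,open('m23.pkl','wb'))
crop(cv2.imread('pics/side23.png'),220,120,170,150,4,'pics/c23.png');crop(cv2.imread('pics/scene23.png'),250,220,170,190,3,'pics/c23s.png')"
```

```text
clock 22.4333 tcp [0.5137 0.1568 0.2015] yaw 24.29 lean 30.33 roll -0.07 F [ 0.4451 -0.1298  0.26  ] T [-0.1687  0.404  -0.0314] gap 0.081 q [ 0.039  -0.1314 -0.672   0.5329  0.1897 -0.3369]
```

View pics/c23.png

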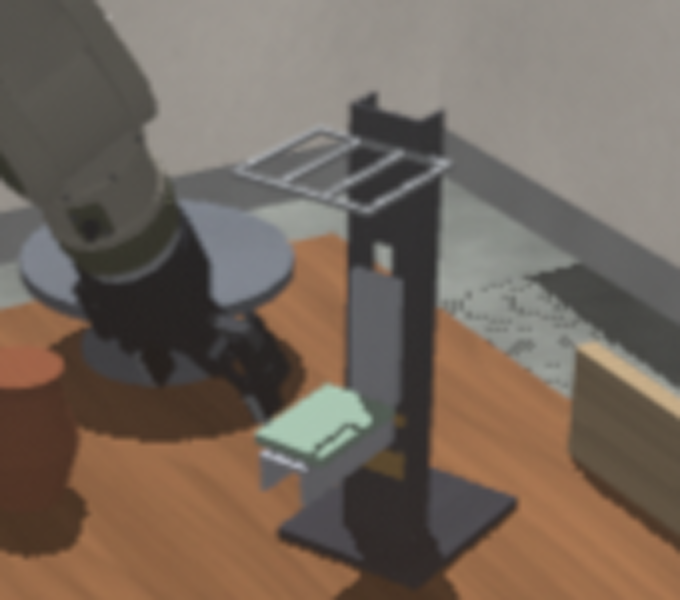

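View pics/wrist23.png

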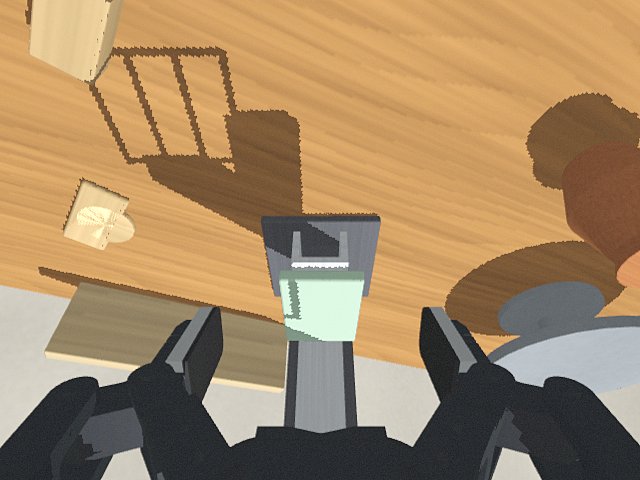

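View pics/scene23.png

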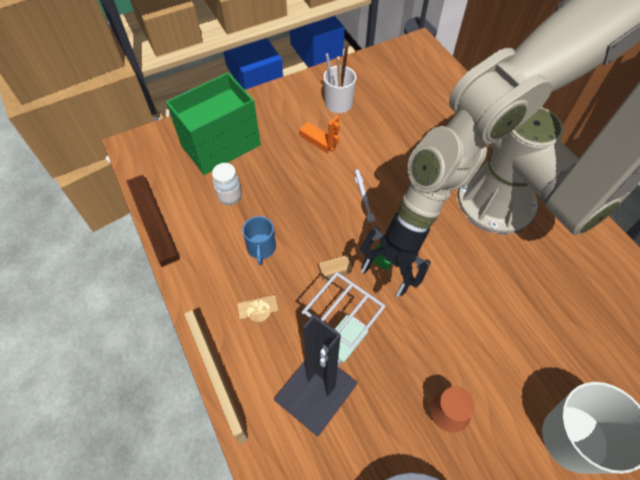

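```bash
python3 -c "
from k import *
import pickle
W=pickle.load(open('m23.pkl','rb'))['wrist']
crop(cv2.imread('pics/wrist23.png'),250,205,150,150,4,'pics/c24.png')
a=np.radians(RY);u=np.array([np.cos(a),np.sin(a),0]);v=np.array([-u[1],u[0],0])
def rk(p): d=p-RO; return np.array([d@u,d@v,d[2]])*1e3
n=[rk(plane(W,x,y,.13)) for x,y in [(292,263),(349,263)]]
t=[rk(plane(W,x,y,.14)) for x,y in [(278,280),(364,280),(356,341),(285,340)]]
print(n);print(t); c=np.mean(t,0); print('tile centre minus ledge', c[0]-(np.mean(n,0)[0]+56), c[1]-np.mean(n,0)[1])
"
```

```text
[array([-124.9608,  -20.0222,  130.    ]), array([-124.9868,   18.9648,  130.    ])]
[array([-119.0848,  -29.3393,  140.    ]), array([-119.1352,   28.9666,  140.    ]), array([-27.5046,  30.0672, 140.    ]), array([-29.3038, -31.2802, 140.    ])]
tile centre minus ledge -4.783327320752434 0.13226268849137135
```

View pics/c24.png

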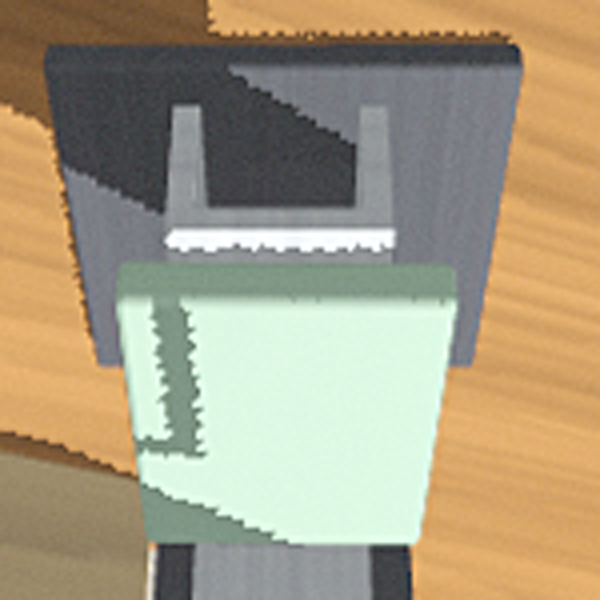

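The tile lies flat and square on the arm: 4.8 mm towards the nose, 0.1 mm sideways. I'll let the arm settle, then hand in.

Emit:
{"method": "carry_out", "body": {"plan": [{"x": 0,"y": 0,"z": 0,"ax": 0,"ay": 0,"az": 0,"hand": 0.95},{"x": 0,"y": 0,"z": 0,"ax": 0,"ay": 0,"az": 0,"hand": 0.95},{"x": 0,"y": 0,"z": 0,"ax": 0,"ay": 0,"az": 0,"hand": 0.95},{"x": 0,"y": 0,"z": 0,"ax": 0,"ay": 0,"az": 0,"hand": 0.95}]}}

```text
clock: 22.92
tcp_pos: [0.5138, 0.1568, 0.2009]
orientation: [0.142, 0.524, 0.811, 0.219]
wrist_force: [-0.1, 0.6, 0.7]
finger_gap: 0.0812
```

```bash
python3 -c "
from k import *
where(); print(env.hand_in())"
```

```text
clock 22.9167 tcp [0.5138 0.1568 0.2009] yaw 24.24 lean 30.3 roll -0.06 F [-0.0758  0.5864  0.6504] T [-0.1451  0.4127 -0.0201] gap 0.0812 q [ 0.0394 -0.1303 -0.6725  0.5317  0.1892 -0.3358]
the job is handed in; nothing more can be done
None
```

The bracket is locked in the upright and the tile lies released on its arm. I handed the job in at about 23 s of the 70 s allowed.

- **Bracket:** My first grip, leaning 35°, would have brought the wrist too close to the shelf. I set the bracket down once and regripped it at 41°. I then hooked it in, pushed it to the face and pressed it down. An extra press of about 25 N moved it only about 0.5 mm, within 1 mm of the seat height. After I let go, two camera views put the arm top near 130 mm and the spine top near 231 mm, as expected for locked. One nose corner came out about 5 mm low.
- **Tile:** I gripped it across its width at a 30° lean and laid it on the arm. The last wrist picture put it 4.8 mm towards the nose and 0.1 mm sideways from the ledge centre, flat and square.
- **Bystanders:** The mug, jar, pot, turning tool and rib look unmoved in the last scene picture, compared by eye only. The gripper was clear of everything, with wrist force near zero.
- **Disagreement:** Camera readings of the bracket's nose came out about 4–5 mm further from the upright than expected, and one side-view corner about 12 mm. I put this down to camera error, because contact with the face, tool position and height all agreed with the locked pose.

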